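# Make up the house-call case and the chair-side tray

### The arm

A 6-joint arm with a two-finger parallel gripper is mounted at the origin on the work surface. World frame = base frame: x ahead of the robot, y to its left, z up, the work surface at z = 0. Lengths are in m, angles in degrees, forces in N, time in s.
With the tool pointing down it reaches from about 0.35 to 0.975 m from the base axis. Payload 4.9 kg.
Tool frame: the origin (TCP) lies between the finger pads, 19 mm behind the fingertips; this is the grasp point; z points along the fingers, y is the line along which they close (so a half turn about z gives the same grasp; the last joint's range is limited). The gripper opens to 85 mm and grips with 20 to 120 N. Pads are 22 mm wide; open, the fingers measure 114 mm over their backs; the gripper's body (76 mm by 85 mm) begins 54 mm behind the grasp point. The pads swing forward as they close: fully open they stand 13 mm farther back than shut.
Start: joints at [-77.407, 3.019, 92.412, -0, 84.569, -6.818], TCP at [0.208, -0.589, 0.25] pointing down, gripper open.
Joint ranges: [-172.51, 172.51], [-57.92, 126.97], [3.15, 148.05], [-58.71, 238.71], [5.1, 150.11], [-179.66, 179.66]. Speed limits (degrees/s): [147.25, 147.25, 180, 180, 180, 180].

### API

Orientations are given as a 3x3 rotation matrix whose columns are the frame's x, y, z axes.
In Python, from workcell import bot, vision, nets gives the robot as it stands.
- The arm moves only by the tool drive_tool, never from a script. Its argument "motion" is a list of rows, each a list of 5 numbers: the opening, from -1 (shut) to 1 (fully open), then the shift along the tool's x, y, z in normalised numbers (1 is 750 mm), then the turn about the tool's z in fractions of the full range, 1 being 90 degrees. A call has 1 to 5 rows; each row is the pose to reach, as a shift and turn from the pose commanded when the call began, along the tool's axes at that moment; what a row does not reach only later rows make up. A row lasts 1/12 s, in which the tool goes at most 41.7 mm and 7.16 degrees, less where a joint would pass 70% of its speed; a pose out of reach is approached as far as the arm can. No shift or turn number may pass 1 either way. A call with a gripper value outside its range is refused whole. The fingers move at their own pace and stop on an object; "force" is the grip in N (left out, the last holds). Time passes only in rows, so rows that repeat a pose let the fingers close. It gives the time, the measured TCP pose, the force, the opening and the grip force at its end, in the units of the state.
- bot.read_state(): the state, without advancing time (a new reading comes with each control period).
- vision.get_image(name): name is "scene" or "top"; returns a dict with "img" (420x560x3 uint8, red, green, blue), "fx", "fy", "cx", "cy" (pixels), "k1" (the pictures are not rectified: a ray, as slopes to the right and down, at radius r is drawn at 1 + k1 r^2 times it, then the intrinsics apply), "world_to_cam" (4x4, takes a point from world to camera coordinates). Camera axes: x right, y up, looking along -z (the intrinsics and any distortion apply to the point x, -y, -z); pixel columns grow to the right and rows downward; lengths in m; the calibration is good to about 2 mm. A picture is of the moment at which its call begins. There is no depth.
- bot.job_done(): hands the job in; it is judged then, once.
Trained networks look in the newest picture that a camera, given by its name, has taken for a name from the list of things; names that differ only in an ending like _2 or _b are one class to them, and where a whole thing is asked for, a point or a joint stands for the part that bears it (a point fixed in the world has none). Each returns a list of dicts, best first, with "conf" (0 to 1); they miss things now and then, are a little off and sometimes report something else, mostly with a low value. They report only what shows in the picture. A call takes as long as a camera call. They do not tell look-alikes from the thing itself.
- nets.look_for(camera, thing): "location" ([column, row] in pixels, amid what is visible of it).
- nets.landmark_of(camera, thing): "location" ([column, row] in pixels: a listed point, or the origin of a listed thing).
The state is a dict: "time_s": time; "joint_positions": joint angles; "qd": joint speeds; "effort": joint torques, N m; "eef_pos": TCP position; "tcp_rot": TCP orientation; "force": force on the tool from outside, world axes, zero at the start; "torque": the same for the moment, N m; "finger_gap": opening from 0.0 (shut) to 1.0 (fully open); "gripper_force": force on a finger pad.
Only numpy, scipy, OpenCV 4.12 (cv2) and the standard library are available. Lean on these libraries where they do the work, as an engineer would, in place of code of your own. Each camera call takes 0.05 s, during which the arm holds its last target. There are 200 camera calls.

### The job

Make up two kits on the manicure desk. Flip open the toggle latch of the clear-lidded carry case and lift its lid right up so that it stays open; then pack the house-call kit into the case: the square bottle in the square well and the buffer block in the long trough. Set the chair-side kit into the wooden tray: the round bottle in the small recess and the jar in the large recess, each seated on the bottom of its place, and never let the bottles or the jar tip over.

Things in the scene. Friction and masses are not known exactly. Their poses are not given: they have to be found in the camera images.
- case: Grey carry case, fixed, 150 (x) x 210 (y) x 83 mm shut; origin: underside centre; front (latch, lip) at -x. Lid hinge line at x=+75, z=45 mm. Base walls 45 high, 5 thick. Foam insert, top at z=20 mm, has two dark-lined places, floors at z=10 mm: square well 54 x 54 mm centred at (0, +64) mm for the square bottle; long trough 46 (x) x 115 (y) mm centred at (0, -34) mm for the buffer block.
- lid (a joint): Clear, 38 mm deep lid with a black rim band. 0 = shut, grows as its front swings up and back, stop at 1.75 rad; right up is over 1.4. Its hinge is stiff: it stays where it is left; lifting at the lip takes 2 to 4 N. The closed latch blocks it.
- latch (a joint): Steel over-centre toggle latch on the case's front. 0 = closed (crossbar over the lid's catch), grows as its top is pulled forward (case -x) and down, stop at 1.4 rad (lying out in front). Pivot along the case's y axis at case (-79, +45, 24) mm. A spring holds it shut below about 0.45 rad and throws it open beyond; pulling takes 2 to 4 N at the tab.
- latch_tab (a point): Middle of the latch's finger tab: round steel bar 9 mm thick, 36 mm long along the case's y axis. Closed: at case (-103, +45, 82) mm, 63 mm from the pivot, 28 mm in front of the case. Can be pinched by its two ends (fingers closing along case y) with the tool pointing down; it turns between the fingers as it swings.
- lid_lip (a point): Middle of the rolled edge of the lid's thumb lip: round black bar 9 mm thick, 30 mm long along the case's y axis. Shut: at case (-100, -45, 50) mm, 25 mm in front of the case, 175 mm from the hinge line. Can be pinched by its two ends (fingers closing along case y) with the tool pointing down all the way up; it turns between the fingers.
- tray: Wooden tray, fixed, 130 (x) x 200 (y) x 16 mm, with two square dark-lined recesses 10 mm deep, floors at z=6 mm: the small one 48 x 48 mm centred at (0, +58) mm for the round bottle, the large one 66 x 66 mm centred at (0, -36) mm for the jar. Origin: centre of its underside.
- square_bottle: The taller of the two white polish bottles with brass-coloured caps: square body 34 x 34 mm, 33 mm high (shoulder to 36), with a round cap 18 mm in diameter on top, 66 mm high in all. Stands on the desk. Origin: centre of its underside, z up, x and y square to its faces; set it in with its faces along the walls of the well.
- round_bottle: The shorter of the two white polish bottles: round body 32 mm in diameter, 26 mm high, with a thick round brass-coloured cap 22 mm in diameter on top, 56 mm high in all. Stands on the desk. Origin: centre of its underside, z up.
- jar: Squat white cream jar, 48 mm in diameter, 38 mm high, with its screw cap on (a thin brass line around it). Stands on the desk. Origin: centre of its underside, z up.
- buffer_block: Grey nail-buffer block, a bar 95 x 26 x 26 mm lying on the desk. Origin: its centre; x along its length.
Mind the look-alikes: they are no part of the job. What is shaped like the jar but turquoise is not meant. What is shaped like the buffer_block but pink is not meant.

How it is judged (in metres and radians):
On the way, in this order (a step that is already met when the one before it is completed fails the run):
1. the latch is flipped open (value of joint latch above 0.9 rad), for 0.2 s.
2. the lid is lifted right up (value of joint lid above 1.4 rad), for 0.2 s.
At the end, for the whole second after the job is handed in: Latch over 1.0 rad, lid over 1.4 rad. Square bottle (well) and block (trough, along it) on their floors in the case, round bottle (small) and jar (large) on their recess floors in the tray, within 14 mm (block 16) of the centre in x and y, bottles and jar upright; all at rest, let go (value of joint lid above 1.4 rad and value of joint latch above 1 rad and x of square_bottle in the frame of case between -0.014 and 0.014 m and y of square_bottle in the frame of case between 0.05 and 0.078 m and z of square_bottle in the frame of case between 0.002 and 0.014 m and linear speed of each of square_bottle, buffer_block, round_bottle, jar below 0.02 m/s and angle between each of square_bottle, round_bottle, jar's own z axis and vertical below 0.12 rad and x of buffer_block in the frame of case between -0.016 and 0.016 m and y of buffer_block in the frame of case between -0.05 and -0.018 m and z of buffer_block in the frame of case between 0.002 and 0.027 m and angle between the x axis of buffer_block and the y axis of case, either way round below 0.35 rad and x of round_bottle in the frame of tray between -0.014 and 0.014 m and y of round_bottle in the frame of tray between 0.044 and 0.072 m and z of round_bottle in the frame of tray between 0.002 and 0.01 m and x of jar in the frame of tray between -0.014 and 0.014 m and y of jar in the frame of tray between -0.05 and -0.022 m and z of jar in the frame of tray between 0.002 and 0.01 m); the robot touches nothing.
It fails at once if a bottle or the jar is tipped over (angle between any of square_bottle, round_bottle, jar's own z axis and vertical above 0.8 rad).
It also fails if it takes over 136 s, if anything falls off the work surface, if the arm or the gripper's body presses on something with over 40 N, if the wrist force passes 120 N, or if a joint passes its speed limit or range.

## Working session

There is one attempt and no reset: what is moved stays moved. The work goes in short steps, Python scripts to look and compute and a tool call to move; the robot and the scene stay as the last step left them, time stands still between calls to the robot, and variables do not carry over. Pictures are saved under pics/ and viewed, at most 14 in all, crops included, and the job is handed in when it is done.

Besides the shell and the picture viewer there is one more tool, called as name([rows], argument=value, ...), one row to a line, values as JSON. drive_tool: Moves the arm, as the interface text tells. Its arguments: {"type":"object","properties":{"motion":{"type":"array","items":{"type":"array","items":{"type":"number"}}},"force":{"type":"number"}},"required":["motion"]}

```bash
ls; mkdir -p pics; cat > h.py <<'E'
import numpy as np, cv2
from workcell import bot, vision, nets
def cam(n):
    return vision.get_image(n)
def ray(c,uv):
    K=np.array([[c['fx'],0,c['cx']],[0,c['fy'],c['cy']],[0,0,1.]])
    p=cv2.undistortPoints(np.array([[uv]],float),K,np.array([c['k1'],0,0,0.]))[0,0]
    T=np.array(c['world_to_cam']); R=T[:3,:3]
    d=R.T@np.array([p[0],-p[1],-1]); o=-R.T@T[:3,3]
    return o,d
def at_z(c,uv,z):
    o,d=ray(c,uv); return o+d*(z-o[2])/d[2]
def proj(c,P):
    T=np.array(c['world_to_cam']); q=T[:3,:3]@np.array(P,float)+T[:3,3]
    x,y=q[0]/-q[2],-q[1]/-q[2]; s=1+c['k1']*(x*x+y*y)
    return np.array([c['fx']*x*s+c['cx'],c['fy']*y*s+c['cy']])
def tri(c1,u1,c2,u2):
    o1,d1=ray(c1,u1);o2,d2=ray(c2,u2)
    s=np.linalg.lstsq(np.c_[d1,-d2],o2-o1,rcond=None)[0]
    a,b=o1+d1*s[0],o2+d2*s[1]
    return (a+b)/2,np.linalg.norm(a-b)
def save(c,n): cv2.imwrite('pics/'+n,c['img'][:,:,::-1])
E
python3 - <<'E'
from h import *
np.set_printoptions(precision=4,suppress=True)
C={n:cam(n) for n in('scene','top')}
for n in C: save(C[n],n+'0.png'); print(n,np.linalg.inv(C[n]['world_to_cam'])[:3,3],C[n]['fx'])
z=dict(case=0,latch_tab=.082,lid_lip=.05,tray=0,square_bottle=0,round_bottle=0,jar=0,buffer_block=.013)
for t in z:
    for n in C:
        for d in nets.landmark_of(n,t)[:4]:
            print(t,n,round(d['conf'],2),np.round(d['location'],1),at_z(C[n],d['location'],z[t])[:2])
E
```

```text
pics
scene [0.841  0.3935 0.9902] 537.8400329617319
top [ 0.3704 -0.0107  1.2003] 437.59741723136904
case scene 0.57 [178.2 161.2] [ 0.5868 -0.297 ]
case top 0.97 [389.  187.5] [ 0.5747 -0.2946]
latch_tab scene 0.64 [225.1 130.7] [ 0.4871 -0.2446]
latch_tab top 0.56 [381.4 217.6] [ 0.4829 -0.2509]
lid_lip scene 0.7 [206.  111.6] [ 0.4767 -0.337 ]
lid_lip top 0.84 [408.8 221.1] [ 0.4745 -0.3304]
tray scene 0.56 [365.4 369.2] [0.5741 0.3003]
tray top 0.84 [170.9 190.8] [0.5844 0.3154]
square_bottle scene 0.72 [214.4 256.5] [ 0.6588 -0.0551]
square_bottle top 0.72 [301.7 164.5] [ 0.6474 -0.0535]
round_bottle scene 0.74 [294.6 258.7] [0.5354 0.0501]
round_bottle scene 0.4 [363.7 369.7] [0.5771 0.2991]
round_bottle top 0.45 [264.4 205.5] [0.5347 0.0537]
jar scene 0.85 [298.2 201.4] [ 0.4439 -0.0498]
jar scene 0.85 [286.6 163.1] [ 0.4008 -0.1431]
jar scene 0.74 [345.8 190.2] [ 0.345  -0.0071]
jar top 0.77 [338.7 254.2] [ 0.3942 -0.146 ]
jar top 0.67 [300.8 239.1] [ 0.4387 -0.0439]
jar top 0.48 [287.8 273.9] [ 0.345  -0.0054]
buffer_block scene 0.69 [383.  230.9] [0.3578 0.1193]
buffer_block scene 0.63 [257.7 221.3] [ 0.5453 -0.0592]
buffer_block top 0.69 [305.9 203.4] [ 0.5352 -0.0608]
buffer_block top 0.55 [239.2 268. ] [0.3648 0.1253]
```

View pics/scene0.png

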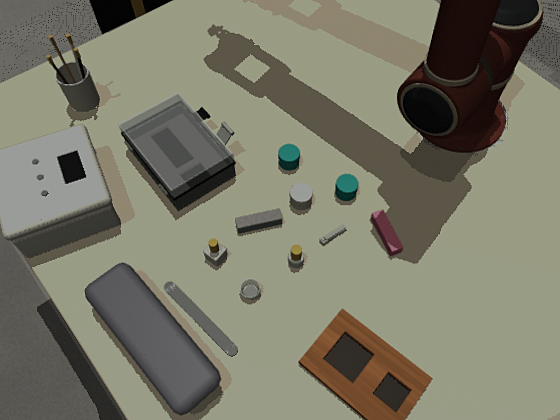

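View pics/top0.png

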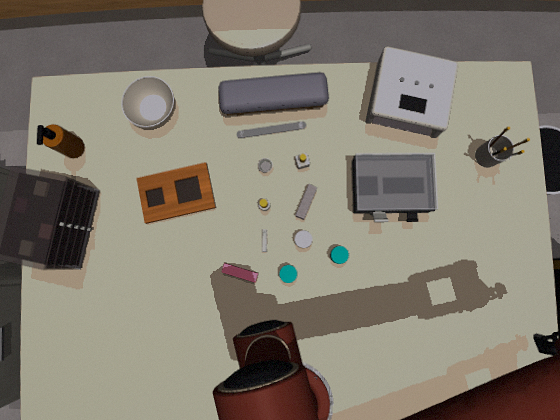

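The white jar (303,239) is the one meant. The turquoise jars at (339,255) and (288,273) are look-alikes. The grey block (306,202) is meant, not the pink one (239,272). The square bottle is at (302,160), the round one at (264,204), the case at (395,183) and the tray at (176,193), all in the top picture. I'll confirm this in an enlarged crop.

```bash
python3 - <<'E'
from h import *
np.set_printoptions(precision=4,suppress=True)
i=cv2.imread('pics/top0.png')
big=np.zeros((600,800,3),np.uint8)
a=cv2.resize(i[140:290,230:350],None,fx=4,fy=4,interpolation=cv2.INTER_CUBIC); big[:600,:480]=a
b=cv2.resize(i[145:230,345:445],None,fx=3.2,fy=3.2,interpolation=cv2.INTER_CUBIC); big[:272,480:800]=b
b=cv2.resize(i[155:230,130:225],None,fx=3.2,fy=3.2,interpolation=cv2.INTER_CUBIC); big[300:540,480:784]=b
cv2.imwrite('pics/crop.png',big)
C={n:cam(n) for n in('scene','top')}
L=lambda n,t,k=0:nets.landmark_of(n,t)[k]['location']
for t in ['case','latch_tab','lid_lip','tray','square_bottle','round_bottle']:
    print(t,*tri(C['scene'],L('scene',t),C['top'],L('top',t)))
# tops / masks
from collections import OrderedDict
def blob(n,uv,lo,hi,r=22,space=cv2.COLOR_RGB2HSV):
    im=cv2.cvtColor(C[n]['img'],space); m=cv2.inRange(im,lo,hi)
    x,y=map(int,uv); w=np.zeros_like(m); w[y-r:y+r,x-r:x+r]=m[y-r:y+r,x-r:x+r]
    k,l,s,c=cv2.connectedComponentsWithStats(w); j=1+np.argmax(s[1:,4]); return (l==j).astype(np.uint8),c[j],s[j]
# tray hull by wood colour
m,c,s=blob('top',(176,193),(3,90,40),(22,255,255),60)
q=cv2.minAreaRect(np.argwhere(m)[:,::-1].astype(np.float32)); bx=cv2.boxPoints(q)
P=np.array([at_z(C['top'],p,.016)[:2] for p in bx]); print('tray',s,P,P.mean(0),[np.linalg.norm(P[k]-P[k-1]) for k in range(4)],np.degrees(np.arctan2(*(P[1]-P[0])[::-1])))
# caps (brass)
for nm,uvs,z in(('sq',((213,243),(302,159)),.066),('rd',((295,249),(264,203)),.056)):
    for n,uv in zip(C,uvs):
        m,c,s=blob(n,uv,(15,120,90),(35,255,255),14); print(nm,n,c,s,at_z(C[n],c,z-.005))
print(C['top']['img'][202,306],C['top']['img'][185,306],C['top']['img'][160,385])
E
```

```text
case [ 0.5822 -0.2825  0.011 ] 0.0016500650293437263
latch_tab [ 0.4855 -0.2554  0.0817] 0.002641798570437168
lid_lip [ 0.4732 -0.3464  0.0377] 0.008398621195289184
tray [0.5831 0.3052 0.0122] 0.003914598015047639
square_bottle [ 0.6557 -0.057  -0.0184] 0.0020513240073924137
round_bottle [ 0.5408  0.0505 -0.0037] 0.0038785952995477194
tray [ 137  163   79   61 2637] [[0.6218 0.4154]
 [0.6598 0.2133]
 [0.5306 0.186 ]
 [0.4926 0.385 ]] [0.5762 0.2999] [np.float64(0.13274434935847002), np.float64(0.20567025828172258), np.float64(0.13205648427195224), np.float64(0.20259640418747546)] -79.35814047267921
sq scene [212.5185 242.2778] [209 239   8   8  54] [ 0.6555 -0.0544  0.061 ]
sq top [302.4333 156.8333] [300 154   6   7  30] [ 0.6541 -0.054   0.061 ]
rd scene [296.0235 249.4471] [291 245  11  10  85] [0.5366 0.0542 0.051 ]
rd top [263.02 202.56] [260 199   8   8  50] [0.5357 0.0545 0.051 ]
[130 121 121] [117 107  93] [97 96 96]
```

View pics/crop.png

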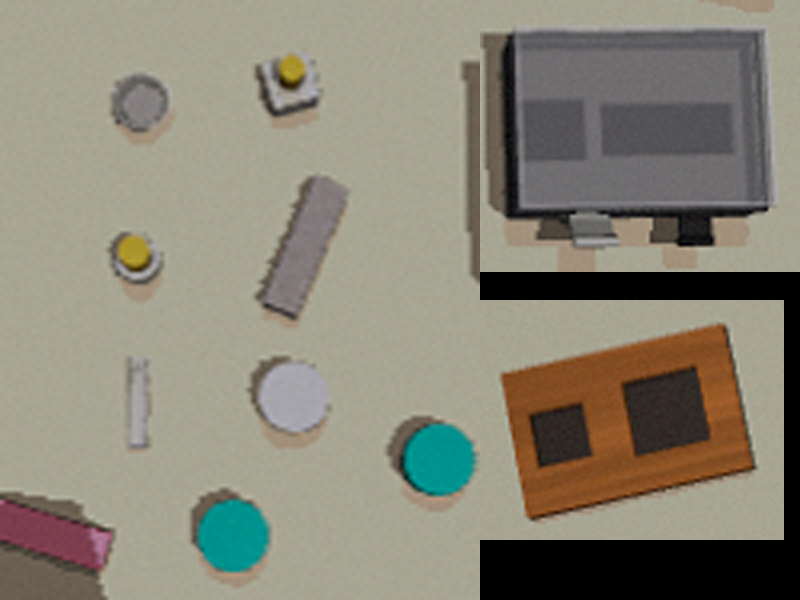

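The crop confirms the white jar (303,239), the grey block (306,202), the taller square bottle (302,157) and the shorter round one (263,203). The clear-lidded case has its latch at (380,217) and its black lip at (411,217). The tray's small recess is on the left.

```bash
cat >> h.py <<'E'
def plan(pos,yaw):
    """needed shift in tool axes and turn; yaw = world angle (deg) of tool y axis (mod 180)"""
    s=bot.read_state(); R=np.array(s['tcp_rot']); d=R.T@(np.array(pos)-s['eef_pos'])
    y0=np.degrees(np.arctan2(R[1,1],R[0,1])); t=-((yaw-y0+90)%180-90)
    return np.round(d,4),round(t,1)
E
python3 - <<'E'
from h import *
from scipy.optimize import least_squares
np.set_printoptions(precision=4,suppress=True)
C={n:cam(n) for n in('scene','top')};T=C['top'];S=C['scene']
s=bot.read_state();print(s['eef_pos'],np.array(s['tcp_rot']),s['finger_gap'])
cp=lambda x,y:(345+(x-480)/3.2,145+y/3.2)
# lid top corners from crop (case -x is image down, +y is image left): 
obs=[(cp(514,30),(75,105,83)),(cp(765,30),(75,-105,83)),(cp(773,207),(-75,-105,83)),(cp(512,208),(-75,105,83))]
def f(p):
    c,sn=np.cos(p[2]),np.sin(p[2]);R=np.array([[c,-sn,0],[sn,c,0],[0,0,1]])
    return np.concatenate([proj(T,R@(np.array(m)/1e3)+[p[0],p[1],0])-u for u,m in obs])
r=least_squares(f,[.58,-.29,0]);print('case',r.x,np.degrees(r.x[2]),r.fun)
for n in C:
  for t in('latch_tab','lid_lip'): print(n,t,[np.round(d['location'],1) for d in nets.landmark_of(n,t)[:1]])
c,sn=np.cos(r.x[2]),np.sin(r.x[2]);R=np.array([[c,-sn,0],[sn,c,0],[0,0,1]])
for m in((-103,45,82),(-100,-45,50)):
    P=R@(np.array(m)/1e3)+[r.x[0],r.x[1],0];print(P,proj(T,P),proj(S,P))
cq=lambda x,y:(230+x/4,140+y/4)
B=np.array([at_z(T,cq(*p),.026)[:2] for p in((318,177),(347,189),(293,308),(264,296))])
e=B[0]+B[1]-B[2]-B[3];print('block',B.mean(0),np.linalg.norm(e)/2,np.degrees(np.arctan2(e[1],e[0])))
print('jar',at_z(T,cq(293,397),.038)[:2])
a,b=at_z(T,cq(275,111),.034),at_z(T,cq(320,98),.034);print('sq edge',np.linalg.norm(a-b),np.degrees(np.arctan2(*(b-a)[1::-1])))
tr=lambda x,y:(130+(x-480)/3.2,155+(y-300)/3.2)
Q=np.array([at_z(T,tr(*p),.016)[:2] for p in((502,373),(724,324),(754,467),(530,519))])
print('tray',Q.mean(0),np.degrees(np.arctan2(*(Q[0]-Q[1])[::-1])),np.degrees(np.arctan2(*(Q[3]-Q[2])[::-1])),np.linalg.norm(Q[0]-Q[1]))
for t in('jar','round_bottle','square_bottle','buffer_block'):
  print(t,[np.round(d['location'],1).tolist() for d in nets.look_for('top',t)[:3]])
print(plan(((R@[-.103,.045,.082])+[r.x[0],r.x[1],0]),90+np.degrees(r.x[2])))
E
```

```text
[ 0.2077 -0.5894  0.25  ] [[ 0.9432  0.3324 -0.    ]
 [ 0.3324 -0.9432  0.0001]
 [-0.     -0.0001 -1.    ]] 0.996602374314168
case [ 0.5751 -0.293  -0.0332] -1.9030896198329827 [-0.8219 -0.8874  0.0833 -0.3502 -0.0663  0.8672  0.7963  0.3313]
scene latch_tab [array([224.4, 128.6])]
scene lid_lip [array([203.4, 110.6])]
top latch_tab [array([382. , 217.7])]
top lid_lip [array([410.9, 220.5])]
[ 0.4736 -0.2446  0.082 ] [379.1623 221.2501] [230.2571 127.5558]
[ 0.4736 -0.3347  0.05  ] [410.4214 221.3783] [207.7284 111.5761]
block [ 0.5411 -0.0618] 0.0894960523711102 -26.162979026423372
jar [ 0.4359 -0.0493]
sq edge 0.03194713947593174 -75.34662736347599
tray [0.5762 0.297 ] 100.56546619547726 101.35087632541385 0.19917763082515771
jar [[288.8, 276.2], [301.8, 241.5], [337.4, 254.7]]
round_bottle [[400.3, 182.1], [265.7, 203.2]]
square_bottle [[301.5, 163.1], [303.5, 241.8]]
buffer_block [[305.2, 204.0], [235.6, 269.6]]
(array([ 0.3654, -0.2369,  0.168 ]), np.float64(21.3))
```

The rows are not in the units I measure in: shifts go in shares of 750 mm and turns go in shares of 90 degrees. I convert before sending: 0.167 m / 0.75 = 0.2227, 0.134 m / 0.75 = 0.1787.

drive_tool([
  [1,0.044,-0.028,0.0133,0],
  [1,0.0893,-0.056,0.0267,0],
  [1,0.1333,-0.084,0.04,0],
  [1,0.1787,-0.112,0.0533,0],
  [1,0.2227,-0.1387,0.0667,0],
])

```text
time_s: 2.52
eef_pos: [0.3315, -0.4343, 0.1997]
tcp_rot: [[0.943, 0.332, 0.0], [0.332, -0.943, -0.0], [0.0, 0.0, -1.0]]
force: [1.3, -0.2, 0.9]
finger_gap: 1.002
gripper_force: 0.0
```

Converted, 0.167 m / 0.75 = 0.2227, 0.134 m / 0.75 = 0.1787.

drive_tool([
  [1,0.044,-0.028,0.0133,0],
  [1,0.0893,-0.056,0.0267,0],
  [1,0.1333,-0.084,0.04,0],
  [1,0.1787,-0.112,0.0533,0],
  [1,0.2227,-0.1387,0.0667,0],
])

```text
time_s: 2.93
eef_pos: [0.4546, -0.2805, 0.1499]
tcp_rot: [[0.943, 0.332, 0.001], [0.332, -0.943, -0.001], [0.001, 0.001, -1.0]]
force: [0.5, -0.2, -0.5]
finger_gap: 0.998
gripper_force: 0.0
```

Converted, 0.034 m / 0.75 = 0.0453, -0.021 m / 0.75 = -0.028, 21.3 degrees / 90 = 0.2367.

drive_tool([
  [1,0.0453,-0.028,0.0133,0.0778],
  [1,0.0453,-0.028,0.0133,0.1556],
  [1,0.0453,-0.028,0.0133,0.2333],
  [1,0.0453,-0.028,0.0133,0.2367],
])

```text
time_s: 3.27
eef_pos: [0.4791, -0.2502, 0.1397]
tcp_rot: [[0.999, -0.033, -0.0], [-0.033, -0.999, 0.0], [-0.0, -0.0, -1.0]]
force: [0.9, 0.8, 0.3]
finger_gap: 0.995
gripper_force: 0.0
```

```bash
python3 - <<'E'
from h import *
np.set_printoptions(precision=4,suppress=True)
C={n:cam(n) for n in('scene','top')}
s=bot.read_state();print(s['time_s'],s['eef_pos'],np.array(s['tcp_rot']))
for n in C:
  for t in('latch_tab','lid_lip'): print(n,t,[np.round(d['location'],1) for d in nets.landmark_of(n,t)[:1]])
a=cv2.resize(C['scene']['img'][40:220,100:260],None,fx=2.5,fy=2.5,interpolation=3)[:,:,::-1]
b=cv2.resize(C['top']['img'][140:260,340:440],None,fx=4,fy=4,interpolation=3)[:,:,::-1]
o=np.zeros((480,800,3),np.uint8);o[:450,:400]=a;o[:480,400:]=b;cv2.imwrite('pics/c1.png',o)
E
```

```text
3.3667 [ 0.4788 -0.2512  0.1402] [[ 0.9995 -0.03    0.0003]
 [-0.03   -0.9995 -0.0002]
 [ 0.0003  0.0002 -1.    ]]
scene latch_tab [array([225.2, 128.7])]
scene lid_lip [array([205.6, 111.3])]
top latch_tab []
top lid_lip []
```

View pics/c1.png

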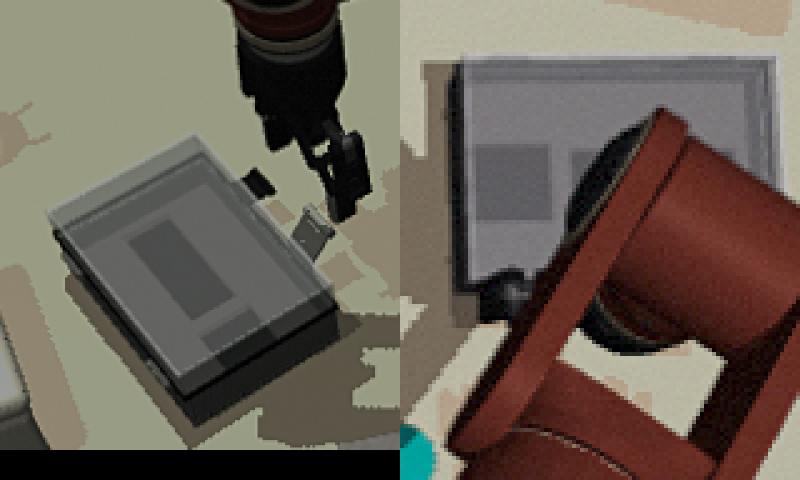

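The scene crop shows the tab's bar from about (222,123) to (233,128), mid (227.5,125.5). The gripper stands above and in front of it.

```bash
python3 - <<'E'
from h import *
np.set_printoptions(precision=4,suppress=True)
S=cam('scene');T=cam('top')
print(tri(S,(227.3,125.5),T,(381.2,219.2)),at_z(S,(227.3,125.5),.084),at_z(T,(381.2,219.2),.084))
# case corners in scene crop: lid top
for n,p in dict(bl=(48,213),tl=(196,136),fr=(332,287),br=(185,398)).items():
    print(n,at_z(S,(100+p[0]/2.5,40+p[1]/2.5),.083))
for n,p in dict(tl=(464,56),tr=(776,56),bl=(466,290)).items():
    print(n,at_z(T,(340+(p[0]-400)/4,140+p[1]/4),.083))
E
```

```text
(array([ 0.478 , -0.2487,  0.0883]), np.float64(0.00043470156049177404)) [ 0.4761 -0.2515  0.084 ] [ 0.4785 -0.2497  0.084 ]
bl [ 0.6538 -0.3928  0.083 ]
tl [ 0.5092 -0.3883  0.083 ]
fr [ 0.5116 -0.1833  0.083 ]
br [ 0.6644 -0.1682  0.083 ]
tl [ 0.652  -0.1936  0.083 ]
tr [ 0.6466 -0.4001  0.083 ]
bl [ 0.4979 -0.1871  0.083 ]
```

Converted, 0.059 m / 0.75 = 0.0787, 0.03 m / 0.75 = 0.04.

drive_tool([
  [1,0,0,0.04,0],
  [1,0,0,0.0787,0],
  [-1,0,0,0.0787,0],
  [-1,0,0,0.0787,0],
  [-1,0,0,0.0787,0],
], force=30)

```text
time_s: 4.08
eef_pos: [0.4792, -0.2517, 0.0822]
tcp_rot: [[0.999, -0.033, 0.001], [-0.033, -0.999, -0.001], [0.001, 0.001, -1.0]]
force: [0.9, -0.4, 0.0]
finger_gap: 0.602
gripper_force: 0.0
```

drive_tool([
  [-1,0,0,0,0],
  [-1,0,0,0,0],
  [-1,0,0,0,0],
  [-1,0,0,0,0],
  [-1,0,0,0,0],
])

```text
time_s: 4.5
eef_pos: [0.4799, -0.2499, 0.0837]
tcp_rot: [[0.999, -0.033, 0.002], [-0.033, -0.999, 0.003], [0.002, -0.003, -1.0]]
force: [-0.7, 8.8, 6.5]
finger_gap: 0.407
gripper_force: 29.3
```

Converted, -0.0225 m / 0.75 = -0.03, -0.0186 m / 0.75 = -0.0248.

drive_tool([
  [-1,-0.0067,-0.0013,0.0027,0],
  [-1,-0.0133,-0.0013,0.0067,0],
  [-1,-0.0193,-0.0013,0.0107,0],
  [-1,-0.0248,-0.0013,0.0155,0],
  [-1,-0.03,-0.0013,0.0207,0],
])

```text
time_s: 4.92
eef_pos: [0.4579, -0.2493, 0.0684]
tcp_rot: [[0.999, -0.033, 0.004], [-0.033, -0.999, -0.0], [0.004, -0.0, -1.0]]
force: [0.3, 4.2, 2.9]
finger_gap: 0.405
gripper_force: 30.4
```

Converted, 0.029 m / 0.75 = 0.0387, 0.0235 m / 0.75 = 0.0313.

drive_tool([
  [-1,-0.0047,0,0.006,0],
  [-1,-0.0087,0,0.0113,0],
  [-1,-0.0127,0,0.018,0],
  [-1,-0.018,0,0.0313,0],
  [-1,-0.02,0,0.0387,0],
])

```text
time_s: 5.33
eef_pos: [0.4411, -0.2489, 0.0358]
tcp_rot: [[0.999, -0.033, 0.001], [-0.033, -0.999, -0.0], [0.001, 0.0, -1.0]]
force: [1.7, 3.6, -1.0]
finger_gap: 0.408
gripper_force: 30.1
```

Converted, -0.08 m / 0.75 = -0.1067, -0.04 m / 0.75 = -0.0533.

drive_tool([
  [1,0,0,0,0],
  [1,0,0,0,0],
  [1,0,0,0,0],
  [1,0,0,-0.0533,0],
  [1,0,0,-0.1067,0],
])

```text
time_s: 5.75
eef_pos: [0.4394, -0.2479, 0.1149]
tcp_rot: [[0.999, -0.033, -0.005], [-0.033, -0.999, 0.003], [-0.006, -0.003, -1.0]]
force: [0.9, -1.1, 0.5]
finger_gap: 1.0
gripper_force: 0.0
```

Converted, 0.087 m / 0.75 = 0.116, 0.07 m / 0.75 = 0.0933.

drive_tool([
  [1,0.0213,0.0467,0,0],
  [1,0.0427,0.0933,0,0],
  [1,0.0525,0.116,0,0],
  [1,0.0525,0.116,0,0],
])

```text
time_s: 6.08
eef_pos: [0.4795, -0.3415, 0.1189]
tcp_rot: [[0.999, -0.035, 0.003], [-0.035, -0.999, -0.005], [0.004, 0.005, -1.0]]
force: [-0.8, 0.4, 0.5]
finger_gap: 1.0
gripper_force: 0.0
```

```bash
python3 - <<'E'
from h import *
np.set_printoptions(precision=4,suppress=True)
C={n:cam(n) for n in('scene','top')}
s=bot.read_state();print(s['time_s'],s['eef_pos'],s['force'])
for n,z in(('scene',.05),('top',.05)):
  for t in('latch_tab','lid_lip'): print(n,t,[(np.round(d['location'],1),d['conf'],at_z(C[n],d['location'],z)) for d in nets.landmark_of(n,t)[:1]])
a=cv2.resize(C['scene']['img'][40:220,100:260],None,fx=3,fy=3,interpolation=3)[:,:,::-1]
cv2.imwrite('pics/c2.png',a)
E
```

```text
6.1833 [ 0.4779 -0.3379  0.1169] [-0.6302  0.8294 -1.0803]
scene latch_tab []
scene lid_lip [(array([203.4, 112.6]), 0.7, array([ 0.4829, -0.3382,  0.05  ]))]
top latch_tab [(array([377.6, 233.2]), 0.56, array([ 0.4451, -0.2455,  0.05  ]))]
top lid_lip [(array([409.5, 218.7]), 0.63, array([ 0.4808, -0.3326,  0.05  ]))]
```

View pics/c2.png

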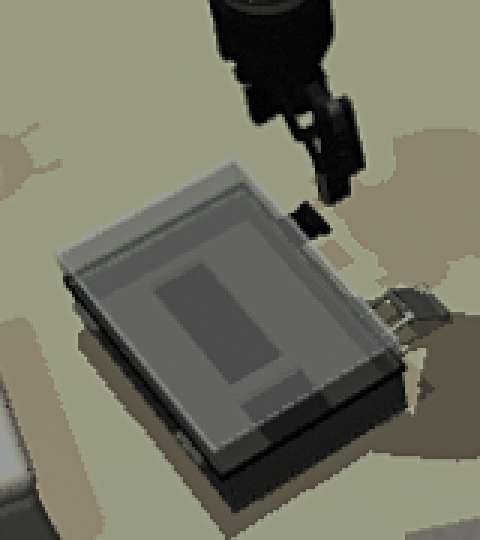

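The latch now lies open in front of the case at about (240,138). The lip at (205,113) is free, so I'll grip it.

drive_tool([
  [1,0.0013,0,0.0467,0],
  [1,0.0013,0,0.0907,0],
  [-1,0.0013,0,0.0907,0],
  [-1,0.0013,0,0.0907,0],
  [-1,0.0013,0,0.0907,0],
], force=30)

```text
time_s: 6.8
eef_pos: [0.4793, -0.3373, 0.0498]
tcp_rot: [[0.999, -0.032, 0.001], [-0.032, -0.999, -0.001], [0.001, 0.001, -1.0]]
force: [-0.4, 0.6, 0.4]
finger_gap: 0.604
gripper_force: 0.0
```

drive_tool([
  [-1,0,0,0,0],
  [-1,0,0,0,0],
  [-1,0,0,0,0],
  [-1,0,0,0,0],
  [-1,0,0,0,0],
])

```text
time_s: 7.22
eef_pos: [0.4801, -0.3393, 0.0513]
tcp_rot: [[0.999, -0.033, 0.003], [-0.033, -0.999, -0.005], [0.003, 0.005, -1.0]]
force: [-2.1, -3.1, 6.6]
finger_gap: 0.337
gripper_force: 29.8
```

Converted, -0.1113 m / 0.75 = -0.1484, -0.0919 m / 0.75 = -0.1225.

drive_tool([
  [-1,0.0032,0,-0.0324,0],
  [-1,0.0108,0,-0.064,0],
  [-1,0.0228,0,-0.0943,0],
  [-1,0.0388,0,-0.1225,0],
  [-1,0.0587,0,-0.1484,0],
])

```text
time_s: 7.63
eef_pos: [0.5222, -0.34, 0.1612]
tcp_rot: [[0.999, -0.034, -0.001], [-0.034, -0.999, -0.003], [-0.001, 0.003, -1.0]]
force: [-0.3, -6.8, -3.9]
finger_gap: 0.34
gripper_force: 30.0
```

Converted, 0.1053 m / 0.75 = 0.1404, 0.0815 m / 0.75 = 0.1087.

drive_tool([
  [-1,0.0233,0,-0.0228,0],
  [-1,0.0495,0,-0.0421,0],
  [-1,0.0781,0,-0.0576,0],
  [-1,0.1087,0,-0.0689,0],
  [-1,0.1404,0,-0.0759,0],
])

```text
time_s: 8.05
eef_pos: [0.6285, -0.3422, 0.2192]
tcp_rot: [[0.999, -0.033, -0.0], [-0.033, -0.999, -0.0], [-0.0, 0.0, -1.0]]
force: [-2.9, 0.2, 1.5]
finger_gap: 0.335
gripper_force: 30.7
```

Converted, 0.042 m / 0.75 = 0.056, 0.036 m / 0.75 = 0.048.

drive_tool([
  [-1,0.024,0,-0.0023,0],
  [-1,0.048,0,-0.0021,0],
  [-1,0.056,0,-0.0019,0],
  [-1,0.056,0,-0.0019,0],
  [-1,0.056,0,-0.0019,0],
])

```text
time_s: 8.47
eef_pos: [0.6716, -0.3431, 0.2205]
tcp_rot: [[0.999, -0.032, 0.004], [-0.032, -0.999, -0.0], [0.004, 0.0, -1.0]]
force: [1.5, 0.5, 5.0]
finger_gap: 0.337
gripper_force: 31.5
```

Converted, -0.07 m / 0.75 = -0.0933, -0.035 m / 0.75 = -0.0467.

drive_tool([
  [1,0,0,0,0],
  [1,0,0,0,0],
  [1,0,0,0,0],
  [1,0,0,-0.0467,0],
  [1,0,0,-0.0933,0],
])

```text
time_s: 8.88
eef_pos: [0.6681, -0.3424, 0.2835]
tcp_rot: [[0.999, -0.033, -0.008], [-0.033, -0.999, 0.005], [-0.008, -0.005, -1.0]]
force: [0.8, -1.1, 0.6]
finger_gap: 0.997
gripper_force: 0.0
```

drive_tool([
  [1,-0.0048,-0.0533,0,0],
  [1,-0.0093,-0.1067,0,0],
  [1,-0.0147,-0.16,0,0],
  [1,-0.0193,-0.2133,0,0],
  [1,-0.024,-0.2667,0,0],
])

```text
time_s: 9.3
eef_pos: [0.6577, -0.1413, 0.2875]
tcp_rot: [[0.999, -0.034, -0.001], [-0.034, -0.999, 0.001], [-0.001, -0.001, -1.0]]
force: [0.0, 0.2, -0.5]
finger_gap: 0.999
gripper_force: 0.0
```

Converted, 0.09 m / 0.75 = 0.12, -0.088 m / 0.75 = -0.1173, 35 degrees / 90 = 0.3889.

drive_tool([
  [1,-0.0053,-0.0467,0,0.0778],
  [1,-0.0113,-0.0867,0.0133,0.1556],
  [1,-0.0113,-0.1173,0.04,0.2333],
  [1,-0.0113,-0.1173,0.08,0.3111],
  [1,-0.0113,-0.1173,0.12,0.3889],
])

```text
time_s: 9.72
eef_pos: [0.6531, -0.053, 0.1982]
tcp_rot: [[0.798, -0.603, 0.002], [-0.603, -0.798, -0.0], [0.002, -0.001, -1.0]]
force: [-0.0, -1.5, -0.2]
finger_gap: 1.001
gripper_force: 0.0
```

Converted, 0.06 m / 0.75 = 0.08, 0.03 m / 0.75 = 0.04, 35 degrees / 90 = 0.3889.

drive_tool([
  [1,0,0,0.04,0.0778],
  [1,0,0,0.08,0.1556],
  [1,0,0,0.08,0.2333],
  [1,0,0,0.08,0.3111],
  [1,0,0,0.08,0.3889],
])

```text
time_s: 10.13
eef_pos: [0.6517, -0.0546, 0.1362]
tcp_rot: [[0.305, -0.952, -0.003], [-0.952, -0.305, 0.001], [-0.002, 0.003, -1.0]]
force: [-0.0, 0.0, 0.2]
finger_gap: 0.996
gripper_force: 0.0
```

```bash
python3 - <<'E'
from h import *
np.set_printoptions(precision=4,suppress=True)
C={n:cam(n) for n in('scene','top')}
s=bot.read_state();print(s['time_s'],s['eef_pos'],s['joint_positions'])
print(plan((.655,-.054,.050),14.7))
for n in C:
  for t in('case','square_bottle'): print(n,t,[(np.round(d['location'],1),d['conf']) for d in nets.landmark_of(n,t)[:1]])
o=np.zeros((600,800,3),np.uint8)
o[:450,:400]=cv2.resize(C['scene']['img'][90:270,100:260],None,fx=2.5,fy=2.5,interpolation=3)[:,:,::-1]
o[:480,400:]=cv2.resize(C['top']['img'][140:260,345:445],None,fx=4,fy=4,interpolation=3)[:,:,::-1]
cv2.imwrite('pics/c3.png',o)
E
```

```text
10.2333 [ 0.6523 -0.0547  0.1373] [-11.3088  12.1013  93.5597   0.015   74.4269 150.5741]
(array([ 0.0002, -0.0028,  0.0873]), np.float64(3.4))
scene case [(array([181.6, 159.7]), 0.76)]
scene square_bottle [(array([215.5, 260. ]), 0.7)]
top case [(array([387.8, 186.3]), 0.56)]
top square_bottle []
```

View pics/c3.png

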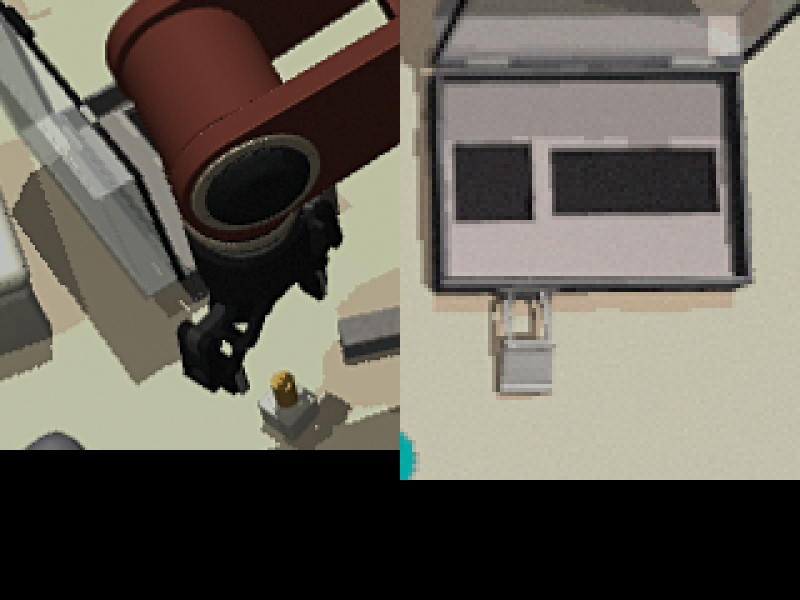

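The open case shows its square well at about (368,185) and the trough at (403,185). The lid stands up and the latch is out at (376,232).

```bash
python3 - <<'E'
from h import *
np.set_printoptions(precision=4,suppress=True)
T=cam('top');S=cam('scene')
g=lambda x,y,z:at_z(T,(345+(x-400+.5)/4-.5,140+(y+.5)/4-.5),z)[:2]
W=np.array([g(*p,.02) for p in((455,143),(532,143),(533,219),(456,219))])
L=np.array([g(*p,.02) for p in((551,149),(716,149),(718,214),(552,214))])
for n,Q in(('well',W),('trough',L)):
    print(n,Q.mean(0),[round(np.linalg.norm(Q[k]-Q[k-1]),4) for k in range(4)],np.degrees(np.arctan2(*(Q[0]-Q[1])[::-1])),np.degrees(np.arctan2(*(Q[3]-Q[2])[::-1])))
R=np.array([g(*p,.045) for p in((437,72),(741,72),(748,286),(434,290))]);print('rim',R,R.mean(0))
print('cap',at_z(S,(100+283/2.5,90+375/2.5),.066))
tr=lambda x,y:(130+(x-480+.5)/3.2-.5,155+(y-300+.5)/3.2-.5)
for nm,q in(('small',((530,413),(584,404),(592,457),(539,467))),('large',((623,384),(697,368),(710,440),(634,455)))):
    Q=np.array([at_z(T,tr(*p),.016)[:2] for p in q]);print(nm,Q.mean(0),[round(np.linalg.norm(Q[k]-Q[k-1]),4) for k in range(4)],np.degrees(np.arctan2(*(Q[0]-Q[1])[::-1])))
E
```

```text
well [ 0.5804 -0.2328] [np.float64(0.0529), np.float64(0.0531), np.float64(0.0529), np.float64(0.0528)] 88.34820396405286 88.29674950358742
trough [ 0.5772 -0.3297] [np.float64(0.0453), np.float64(0.1147), np.float64(0.0454), np.float64(0.1148)] 88.40924822180057 88.33479607249488
rim [[ 0.6517 -0.1936]
 [ 0.6462 -0.4011]
 [ 0.4998 -0.3952]
 [ 0.5035 -0.1842]] [ 0.5753 -0.2935]
cap [ 0.6527 -0.0552  0.066 ]
small [0.566  0.3555] [np.float64(0.0483), np.float64(0.0481), np.float64(0.0472), np.float64(0.0471)] 97.53831742846334
large [0.5836 0.2638] [np.float64(0.0633), np.float64(0.0659), np.float64(0.0644), np.float64(0.067)] 100.38951356966152
```

Converted, 0.079 m / 0.75 = 0.1053, -0.0015 m / 0.75 = -0.002, 3.4 degrees / 90 = 0.0378.

drive_tool([
  [1,0.0007,-0.002,0.04,0.0378],
  [1,0.0007,-0.002,0.08,0.0378],
  [1,0.0007,-0.002,0.1053,0.0378],
  [-1,0.0007,-0.002,0.1053,0.0378],
  [-1,0.0007,-0.002,0.1053,0.0378],
], force=30)

```text
time_s: 10.95
eef_pos: [0.6535, -0.0546, 0.0579]
tcp_rot: [[0.254, -0.967, -0.003], [-0.967, -0.254, 0.001], [-0.001, 0.003, -1.0]]
force: [0.6, 0.6, 0.5]
finger_gap: 0.747
gripper_force: 0.0
```

drive_tool([
  [-1,0,0,0,0],
  [-1,0,0,0,0],
  [-1,0,0,0,0],
  [-1,0,0,0,0],
  [-1,0,0,0,0],
])

```text
time_s: 11.37
eef_pos: [0.6558, -0.0551, 0.0611]
tcp_rot: [[0.254, -0.967, 0.003], [-0.967, -0.254, -0.001], [0.001, -0.003, -1.0]]
force: [0.5, -0.5, 3.8]
finger_gap: 0.198
gripper_force: 31.2
```

Converted, -0.06 m / 0.75 = -0.08, -0.03 m / 0.75 = -0.04.

drive_tool([
  [-1,0,0,0,0],
  [-1,0,0,0,0],
  [-1,0,0,-0.0133,0],
  [-1,0,0,-0.04,0],
  [-1,0,0,-0.08,0],
])

```text
time_s: 11.78
eef_pos: [0.6517, -0.0543, 0.1159]
tcp_rot: [[0.254, -0.967, -0.008], [-0.967, -0.254, 0.002], [-0.004, 0.007, -1.0]]
force: [-0.3, -0.1, -0.8]
finger_gap: 0.197
gripper_force: 30.8
```

```bash
python3 - <<'E'
from h import *
np.set_printoptions(precision=4,suppress=True)
S=cam('scene');s=bot.read_state();print(s['time_s'],s['eef_pos'],s['finger_gap'],s['gripper_force'],s['joint_positions'])
print(plan((.580,-.233,.13),-1.7))
cv2.imwrite('pics/c4.png',cv2.resize(S['img'][160:300,140:300],None,fx=5,fy=4.2,interpolation=3)[:,:,::-1])
E
```

```text
11.8333 [ 0.6567 -0.0551  0.1257] 0.19250008847326533 30.914254188537598 [-11.2609  13.0774  93.6134   0.003   72.9574 154.0132]
(array([ 0.1526,  0.1194, -0.0045]), np.float64(16.4))
```

View pics/c4.png

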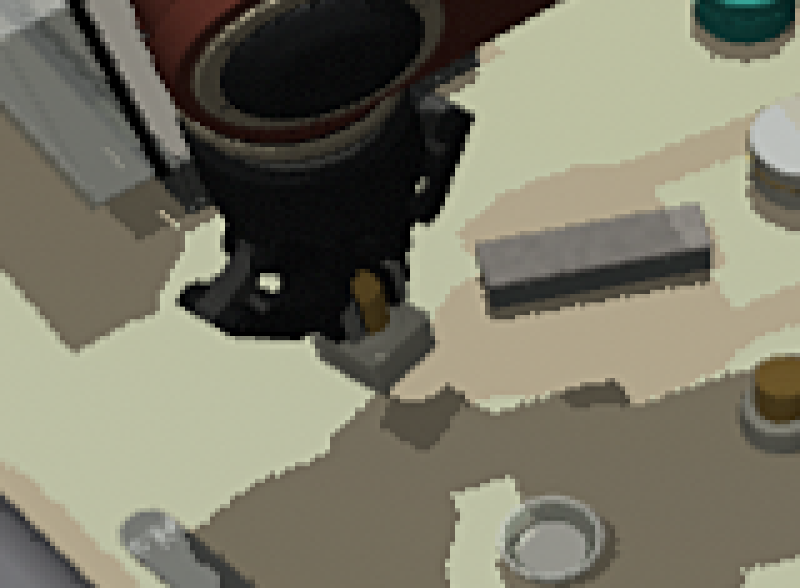

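Converted, 0.118 m / 0.75 = 0.1573, 0.103 m / 0.75 = 0.1373.

drive_tool([
  [-1,0.024,0.0427,-0.0267,0],
  [-1,0.0467,0.0853,-0.0267,0],
  [-1,0.0703,0.126,-0.0267,0],
  [-1,0.1133,0.1373,-0.0267,0],
  [-1,0.1573,0.148,-0.0267,0],
])

```text
time_s: 12.25
eef_pos: [0.5752, -0.1974, 0.1387]
tcp_rot: [[0.255, -0.967, -0.001], [-0.967, -0.255, 0.001], [-0.001, 0.001, -1.0]]
force: [0.8, -0.5, -0.6]
finger_gap: 0.197
gripper_force: 30.9
```

Converted, 0.0346 m / 0.75 = 0.0461, 0.0084 m / 0.75 = 0.0112, 16.4 degrees / 90 = 0.1822.

drive_tool([
  [-1,0.0461,0.0112,0,0.0556],
  [-1,0.0461,0.0112,0,0.1222],
  [-1,0.0461,0.0112,0,0.1822],
  [-1,0.0461,0.0112,0,0.1822],
  [-1,0.0461,0.0112,0,0.1822],
])

```text
time_s: 12.67
eef_pos: [0.5776, -0.2327, 0.139]
tcp_rot: [[-0.027, -1.0, -0.0], [-1.0, 0.027, 0.0], [-0.0, 0.0, -1.0]]
force: [-0.2, 0.6, -0.5]
finger_gap: 0.198
gripper_force: 30.9
```

```bash
python3 - <<'E'
from h import *
np.set_printoptions(precision=4,suppress=True)
S=cam('scene');s=bot.read_state();print(s['time_s'],s['eef_pos'],s['finger_gap'],s['force'])
print(plan((.580,-.233,.070),-1.7))
E
```

```text
12.7167 [ 0.5777 -0.2324  0.139 ] 0.19624822885300613 [-0.9501  0.3907 -1.2269]
(array([ 0.0005, -0.0024,  0.069 ]), np.float64(0.2))
```

Converted, 0.069 m / 0.75 = 0.092, 0.058 m / 0.75 = 0.0773.

drive_tool([
  [-1,0,-0.0032,0.0333,0],
  [-1,0,-0.0032,0.06,0],
  [-1,0,-0.0032,0.0773,0],
  [-1,0,-0.0032,0.0867,0],
  [-1,0,-0.0032,0.092,0],
])

```text
time_s: 13.13
eef_pos: [0.5795, -0.2322, 0.0709]
tcp_rot: [[-0.028, -1.0, -0.004], [-1.0, 0.028, 0.001], [-0.001, 0.004, -1.0]]
force: [-8.8, 5.0, 21.4]
finger_gap: 0.199
gripper_force: 33.1
```

Converted, -0.02 m / 0.75 = -0.0267.

drive_tool([
  [-1,0,0,0,0],
  [0.1,0,0,0,0],
  [0.1,0,0,0,0],
  [0.1,0,0,0,0],
  [0.1,0,0,-0.0267,0],
])

```text
time_s: 13.55
eef_pos: [0.5776, -0.2313, 0.086]
tcp_rot: [[-0.029, -1.0, -0.007], [-1.0, 0.029, 0.004], [-0.004, 0.007, -1.0]]
force: [0.1, -0.3, -1.5]
finger_gap: 0.55
gripper_force: 0.0
```

Converted, -0.1 m / 0.75 = -0.1333, -0.07 m / 0.75 = -0.0933.

drive_tool([
  [0.1,0,0,-0.0467,0],
  [0.1,0,0,-0.0933,0],
  [0.1,0,0,-0.1333,0],
  [1,0,0,-0.1333,0],
])

```text
time_s: 13.88
eef_pos: [0.584, -0.2348, 0.1994]
tcp_rot: [[-0.029, -0.999, 0.013], [-1.0, 0.029, -0.007], [0.006, -0.013, -1.0]]
force: [1.2, -1.0, 1.1]
finger_gap: 0.675
gripper_force: 0.0
```

```bash
python3 - <<'E'
from h import *
np.set_printoptions(precision=4,suppress=True)
s=bot.read_state();print(s['time_s'],s['eef_pos'],s['finger_gap'],s['joint_positions'])
for b in(63.8,63.8+180): print(plan((.541,-.062,.12),b))
E
```

```text
13.8833 [ 0.584  -0.2348  0.1994] 0.6746520973700385 [-28.6719   5.119   95.1163   0.002   78.9413 152.9992]
(array([-0.1719,  0.049 ,  0.0776]), np.float64(-65.5))
(array([-0.1719,  0.049 ,  0.0776]), np.float64(-65.5))
```

```bash
python3 - <<'E'
from h import *
np.set_printoptions(precision=4,suppress=True)
S=cam('scene');T=cam('top')
B=np.array([at_z(S,(140+(x+.5)/5-.5,160+(y+.5)/4.2-.5),.026)[:2] for x,y in((478,243),(700,205),(712,250),(487,286))])
e=B[0]+B[3]-B[1]-B[2];print('block',B.mean(0),np.linalg.norm(e)/2,np.degrees(np.arctan2(e[1],e[0])))
o=np.zeros((440,800,3),np.uint8)
o[:440,:440]=cv2.resize(S['img'][110:220,110:220],None,fx=4,fy=4,interpolation=3)[:,:,::-1]
o[:400,440:]=cv2.resize(T['img'][140:240,355:445],None,fx=4,fy=4,interpolation=3)[:,:,::-1]
cv2.imwrite('pics/c5.png',o)
E
```

```text
block [ 0.5433 -0.0579] 0.09344062286457762 -25.806602806452396
```

View pics/c5.png

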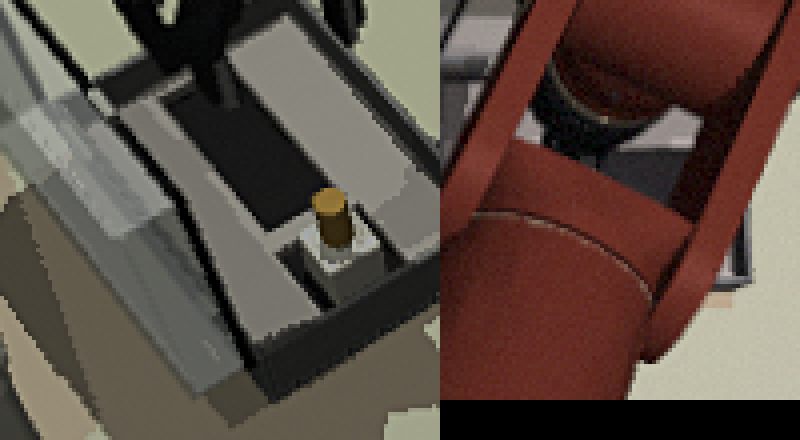

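The square bottle stands upright in its well at (192,168) in the scene picture.

Converted, -0.171 m / 0.75 = -0.228, 0.043 m / 0.75 = 0.0573, -35 degrees / 90 = -0.3889.

drive_tool([
  [1,-0.0453,0.012,0,-0.0778],
  [1,-0.0907,0.024,0,-0.1556],
  [1,-0.1373,0.0347,0.0133,-0.2333],
  [1,-0.1827,0.0467,0.0267,-0.3111],
  [1,-0.228,0.0573,0.04,-0.3889],
])

```text
time_s: 14.4
eef_pos: [0.5405, -0.0589, 0.1578]
tcp_rot: [[0.554, -0.833, -0.003], [-0.833, -0.554, 0.001], [-0.002, 0.002, -1.0]]
force: [0.6, -0.4, -0.8]
finger_gap: 0.999
gripper_force: 0.0
```

Converted, 0.06 m / 0.75 = 0.08, 0.04 m / 0.75 = 0.0533, -30.7 degrees / 90 = -0.3411.

drive_tool([
  [1,0,0,0.0267,-0.0778],
  [1,0,0,0.0533,-0.1556],
  [1,0,0,0.08,-0.2333],
  [1,0,0,0.08,-0.3111],
  [1,0,0,0.08,-0.3411],
])

```text
time_s: 14.82
eef_pos: [0.5394, -0.0597, 0.0958]
tcp_rot: [[0.901, -0.433, -0.007], [-0.433, -0.901, 0.002], [-0.007, 0.002, -1.0]]
force: [-0.0, 0.0, 0.5]
finger_gap: 0.999
gripper_force: 0.0
```

```bash
python3 - <<'E'
from h import *
np.set_printoptions(precision=4,suppress=True)
S=cam('scene')
s=bot.read_state();print(s['time_s'],s['eef_pos'],s['tcp_rot'][1],s['finger_gap'])
print(plan((.542,-.060,.030),64))
E
```

```text
14.8667 [ 0.5401 -0.06    0.0968] [-0.4342 -0.9008  0.0013] 0.9969533492709075
(array([ 0.0021, -0.0009,  0.0668]), np.float64(0.3))
```

Converted, 0.068 m / 0.75 = 0.0907, 0.002 m / 0.75 = 0.0027.

drive_tool([
  [1,0.0027,0,0.0467,0],
  [1,0.0027,0,0.0907,0],
  [-1,0.0027,0,0.0907,0],
  [-1,0.0027,0,0.0907,0],
  [-1,0.0027,0,0.0907,0],
], force=40)

```text
time_s: 15.28
eef_pos: [0.5443, -0.0616, 0.0327]
tcp_rot: [[0.899, -0.439, 0.0], [-0.439, -0.899, -0.0], [0.0, -0.0, -1.0]]
force: [1.0, 0.4, 0.5]
finger_gap: 0.602
gripper_force: 0.0
```

drive_tool([
  [-1,0,0,0,0],
  [-1,0,0,0,0],
  [-1,0,0,0,0],
  [-1,0,0,0,0],
  [-1,0,0,0,0],
])

```text
time_s: 15.7
eef_pos: [0.546, -0.062, 0.0347]
tcp_rot: [[0.899, -0.438, 0.004], [-0.438, -0.899, -0.001], [0.004, -0.001, -1.0]]
force: [-0.5, 0.1, 7.0]
finger_gap: 0.292
gripper_force: 40.3
```

Converted, -0.13 m / 0.75 = -0.1733, -0.12 m / 0.75 = -0.16, 35 degrees / 90 = 0.3889.

drive_tool([
  [-1,0,0,-0.0267,0.0778],
  [-1,0,0,-0.08,0.1556],
  [-1,0,0,-0.12,0.2333],
  [-1,0,0,-0.16,0.3111],
  [-1,0,0,-0.1733,0.3889],
])

```text
time_s: 16.12
eef_pos: [0.5467, -0.0621, 0.1685]
tcp_rot: [[0.48, -0.877, 0.009], [-0.877, -0.48, -0.002], [0.006, -0.007, -1.0]]
force: [1.2, 0.5, -0.4]
finger_gap: 0.293
gripper_force: 39.6
```

```bash
python3 - <<'E'
from h import *
np.set_printoptions(precision=4,suppress=True)
S=cam('scene')
s=bot.read_state();print(s['time_s'],s['eef_pos'],s['tcp_rot'][1],s['finger_gap'],s['gripper_force'])
print(plan((.577,-.330,.16),-1.7))
cv2.imwrite('pics/c6.png',cv2.resize(S['img'][150:270,180:340],None,fx=4,fy=4,interpolation=3)[:,:,::-1])
E
```

```text
16.1667 [ 0.5471 -0.0622  0.1689] [-0.8791 -0.4766 -0.0026] 0.28424312837827137 39.60362792015076
(array([0.2496, 0.1014, 0.0099]), np.float64(30.2))
```

View pics/c6.png

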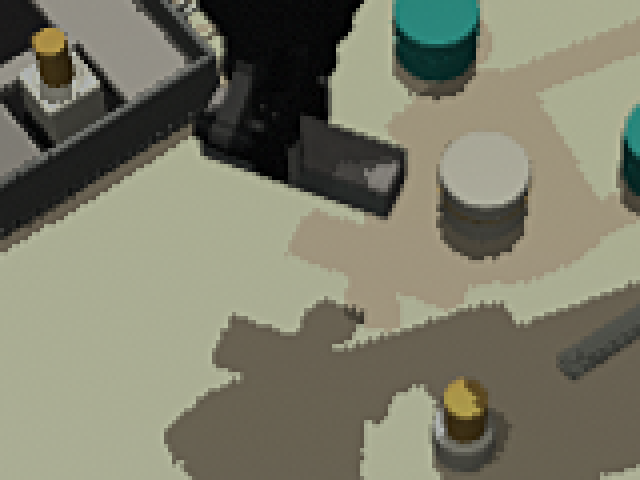

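Converted, 0.18 m / 0.75 = 0.24, 0.0741 m / 0.75 = 0.0988.

drive_tool([
  [-1,0.048,0.0197,0,0],
  [-1,0.096,0.0396,0,0],
  [-1,0.144,0.0593,0,0],
  [-1,0.192,0.0791,0,0],
  [-1,0.24,0.0988,0,0],
])

```text
time_s: 16.58
eef_pos: [0.566, -0.2562, 0.1612]
tcp_rot: [[0.487, -0.873, -0.001], [-0.873, -0.487, 0.001], [-0.001, 0.0, -1.0]]
force: [1.1, 0.3, -0.6]
finger_gap: 0.288
gripper_force: 39.6
```

Converted, 0.072 m / 0.75 = 0.096, 0.036 m / 0.75 = 0.048, 30.2 degrees / 90 = 0.3356.

drive_tool([
  [-1,0.048,0.0197,0,0.0778],
  [-1,0.096,0.0396,0,0.1556],
  [-1,0.096,0.0396,0,0.2333],
  [-1,0.096,0.0396,0,0.3111],
  [-1,0.096,0.0396,0,0.3356],
])

```text
time_s: 17.0
eef_pos: [0.5747, -0.3329, 0.1606]
tcp_rot: [[-0.024, -1.0, -0.002], [-1.0, 0.024, 0.001], [-0.001, 0.002, -1.0]]
force: [-0.3, -0.1, 0.2]
finger_gap: 0.291
gripper_force: 39.6
```

```bash
python3 - <<'E'
from h import *
np.set_printoptions(precision=4,suppress=True)
S=cam('scene');T=cam('top')
s=bot.read_state();print(s['time_s'],s['eef_pos'],s['tcp_rot'][1],s['finger_gap'],s['gripper_force'])
print(plan((.577,-.332,.044),-1.7))
o=np.zeros((440,800,3),np.uint8)
o[:440,:440]=cv2.resize(S['img'][60:170,110:220],None,fx=4,fy=4,interpolation=3)[:,:,::-1]
o[:400,440:]=cv2.resize(T['img'][140:240,355:445],None,fx=4,fy=4,interpolation=3)[:,:,::-1]
cv2.imwrite('pics/c7.png',o)
E
```

```text
17.1 [ 0.5749 -0.3322  0.1608] [-0.9998  0.019   0.0011] 0.2921026538722527 39.59298133850098
(array([-0.0001, -0.0023,  0.1168]), np.float64(0.6))
```

View pics/c7.png

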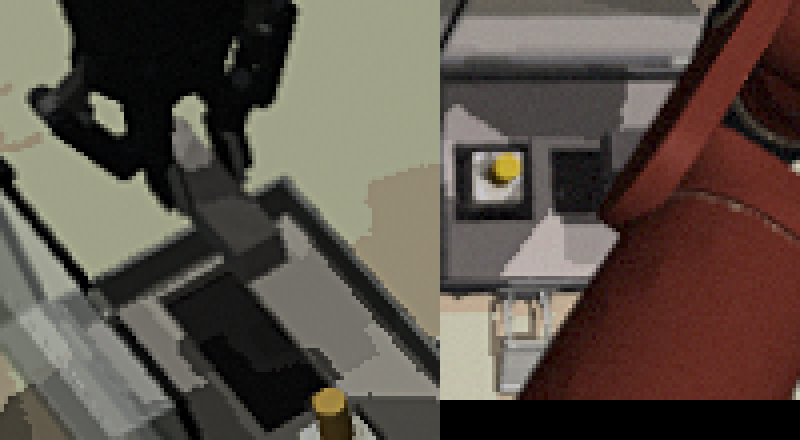

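Converted, 0.114 m / 0.75 = 0.152, 0.105 m / 0.75 = 0.14, 0.6 degrees / 90 = 0.0067.

drive_tool([
  [-1,0,-0.0031,0.04,0.0067],
  [-1,0,-0.0031,0.08,0.0067],
  [-1,0,-0.0031,0.1133,0.0067],
  [-1,0,-0.0031,0.14,0.0067],
  [-1,0,-0.0031,0.152,0.0067],
])

```text
time_s: 17.52
eef_pos: [0.5755, -0.3302, 0.044]
tcp_rot: [[-0.028, -1.0, -0.006], [-1.0, 0.028, 0.004], [-0.004, 0.006, -1.0]]
force: [-8.1, 7.1, 31.0]
finger_gap: 0.292
gripper_force: 44.3
```

Converted, 0.003 m / 0.75 = 0.004, 0.002 m / 0.75 = 0.0027.

drive_tool([
  [-1,0,0,0.0013,0],
  [-1,0,0,0.0027,0],
  [-1,0,0,0.004,0],
])

```text
time_s: 17.77
eef_pos: [0.5784, -0.3325, 0.0459]
tcp_rot: [[-0.03, -1.0, 0.001], [-1.0, 0.03, -0.001], [0.001, -0.001, -1.0]]
force: [0.0, -0.5, -0.1]
finger_gap: 0.29
gripper_force: 40.8
```

drive_tool([
  [-1,0,0,0,0],
  [-1,0,0,0,0],
  [-1,0,0,0,0],
])

```text
time_s: 18.02
eef_pos: [0.5781, -0.3325, 0.0458]
tcp_rot: [[-0.031, -1.0, 0.001], [-1.0, 0.031, -0.001], [0.001, -0.001, -1.0]]
force: [0.1, -0.2, -0.5]
finger_gap: 0.291
gripper_force: 40.8
```

Converted, 0.002 m / 0.75 = 0.0027, 0.001 m / 0.75 = 0.0013.

drive_tool([
  [-1,0,0,0.0013,0],
  [-1,0,0,0.0027,0],
  [-1,0,0,0.0027,0],
])

```text
time_s: 18.27
eef_pos: [0.5781, -0.3325, 0.044]
tcp_rot: [[-0.031, -1.0, 0.001], [-1.0, 0.031, -0.0], [0.0, -0.001, -1.0]]
force: [-1.2, 0.6, 5.0]
finger_gap: 0.292
gripper_force: 41.3
```

drive_tool([
  [-1,0,0,0,0],
  [0.1,0,0,0,0],
  [0.1,0,0,0,0],
  [0.1,0,0,0,0],
  [0.1,0,0,-0.0267,0],
])

```text
time_s: 18.68
eef_pos: [0.5748, -0.3302, 0.058]
tcp_rot: [[-0.031, -0.999, -0.007], [-0.999, 0.031, 0.005], [-0.005, 0.008, -1.0]]
force: [-1.0, 0.3, -0.9]
finger_gap: 0.548
gripper_force: 0.0
```

Converted, -0.14 m / 0.75 = -0.1867, -0.105 m / 0.75 = -0.14.

drive_tool([
  [0.1,0,0,-0.0467,0],
  [0.1,0,0,-0.0933,0],
  [0.1,0,0,-0.14,0],
  [0.1,0,0,-0.1867,0],
  [1,0,0,-0.1867,0],
])

```text
time_s: 19.1
eef_pos: [0.5812, -0.3347, 0.2131]
tcp_rot: [[-0.031, -0.999, 0.012], [-0.999, 0.031, -0.009], [0.009, -0.012, -1.0]]
force: [1.5, -0.9, 2.0]
finger_gap: 0.677
gripper_force: 0.0
```

```bash
python3 - <<'E'
from h import *
np.set_printoptions(precision=4,suppress=True)
S=cam('scene')
s=bot.read_state();print(s['time_s'],s['eef_pos'],s['tcp_rot'][1],s['finger_gap'],s['joint_positions'])
for y in (90,60,120,150): print(y,plan((.436,-.0485,.12),y),plan((.536,.054,.12),y))
cv2.imwrite('pics/c8.png',cv2.resize(S['img'][90:210,110:270],None,fx=4,fy=4,interpolation=3)[:,:,::-1])
E
```

```text
19.15 [ 0.5802 -0.334   0.2094] [-0.9995  0.0311 -0.0063] 0.7618947595691201 [-36.2906  10.044   88.7317   0.0015  80.6136 145.4957]
90 (array([-0.2814,  0.1538,  0.0864]), np.float64(88.2)) (array([-0.3869,  0.057 ,  0.0866]), np.float64(88.2))
60 (array([-0.2814,  0.1538,  0.0864]), np.float64(-61.8)) (array([-0.3869,  0.057 ,  0.0866]), np.float64(-61.8))
120 (array([-0.2814,  0.1538,  0.0864]), np.float64(58.2)) (array([-0.3869,  0.057 ,  0.0866]), np.float64(58.2))
150 (array([-0.2814,  0.1538,  0.0864]), np.float64(28.2)) (array([-0.3869,  0.057 ,  0.0866]), np.float64(28.2))
```

View pics/c8.png

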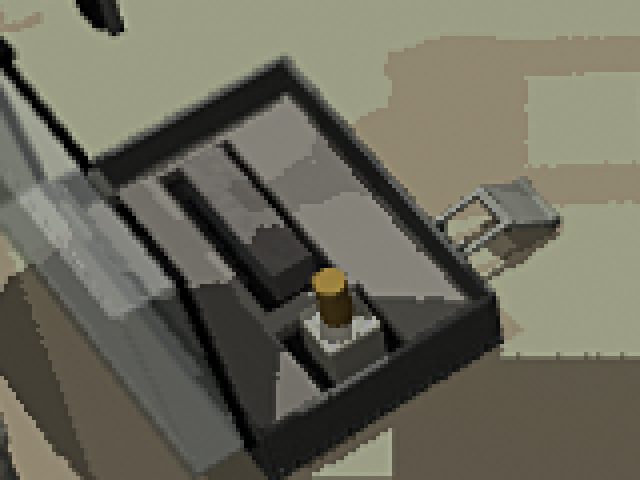

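Converted, -0.176 m / 0.75 = -0.2347, 0.096 m / 0.75 = 0.128.

drive_tool([
  [1,-0.0467,0.0253,0,0],
  [1,-0.0933,0.0507,0,0],
  [1,-0.1413,0.0773,0,0],
  [1,-0.188,0.1027,0,0],
  [1,-0.2347,0.128,0,0],
])

```text
time_s: 19.57
eef_pos: [0.4855, -0.1516, 0.2011]
tcp_rot: [[-0.032, -0.999, -0.003], [-0.999, 0.032, 0.001], [-0.001, 0.003, -1.0]]
force: [1.0, 0.3, 1.2]
finger_gap: 0.999
gripper_force: 0.0
```

Converted, -0.1054 m / 0.75 = -0.1405, -0.07 m / 0.75 = -0.0933, -35 degrees / 90 = -0.3889.

drive_tool([
  [1,-0.0467,0.0253,0,-0.0778],
  [1,-0.0933,0.0507,0,-0.1556],
  [1,-0.1405,0.0773,0,-0.2333],
  [1,-0.1405,0.0773,0,-0.3111],
  [1,-0.1405,0.0773,0,-0.3889],
])

```text
time_s: 19.98
eef_pos: [0.4311, -0.0442, 0.2014]
tcp_rot: [[0.556, -0.831, -0.002], [-0.831, -0.556, 0.0], [-0.001, 0.001, -1.0]]
force: [0.4, -0.6, -1.1]
finger_gap: 0.999
gripper_force: 0.0
```

Converted, 0.1 m / 0.75 = 0.1333, 0.08 m / 0.75 = 0.1067, -35 degrees / 90 = -0.3889.

drive_tool([
  [1,0,0,0.0267,-0.0778],
  [1,0,0,0.0533,-0.1556],
  [1,0,0,0.08,-0.2333],
  [1,0,0,0.1067,-0.3111],
  [1,0,0,0.1333,-0.3889],
])

```text
time_s: 20.4
eef_pos: [0.4317, -0.0459, 0.1008]
tcp_rot: [[0.931, -0.365, -0.002], [-0.365, -0.931, 0.001], [-0.002, 0.0, -1.0]]
force: [0.1, 0.3, -0.6]
finger_gap: 1.0
gripper_force: 0.0
```

Converted, -14 degrees / 90 = -0.1556.

drive_tool([
  [1,0,0,0,-0.0778],
  [1,0,0,0,-0.1556],
  [1,0,0,0,-0.1556],
  [1,0,0,0,-0.1556],
])

```text
time_s: 20.73
eef_pos: [0.432, -0.046, 0.1021]
tcp_rot: [[0.99, -0.139, -0.002], [-0.139, -0.99, 0.0], [-0.002, -0.0, -1.0]]
force: [0.5, 0.2, 0.2]
finger_gap: 1.003
gripper_force: 0.0
```

```bash
python3 - <<'E'
from h import *
np.set_printoptions(precision=4,suppress=True)
S=cam('scene');T=cam('top')
s=bot.read_state();print(s['time_s'],s['eef_pos'],s['tcp_rot'][1],s['finger_gap'],s['joint_positions'])
print(plan((.436,-.0485,.031),82))
for n,c in(('scene',S),('top',T)):
  for d in nets.landmark_of(n,'jar')[:4]: print(n,np.round(d['location'],1),round(d['conf'],2),at_z(c,d['location'],0)[:2])
cv2.imwrite('pics/c9.png',cv2.resize(S['img'][120:270,220:400],None,fx=4,fy=4,interpolation=3)[:,:,::-1])
E
```

```text
20.8333 [ 0.4325 -0.0461  0.1028] [-0.1379 -0.9904  0.0001] 1.0012132573370947 [-15.9129 -16.3014 124.7341   0.0019  71.5879  82.0129]
(array([0.0038, 0.0019, 0.0718]), np.float64(0.1))
scene [344.8 190.9] 0.93 [ 0.3479 -0.0072]
scene [299.4 201.1] 0.85 [ 0.4414 -0.0487]
scene [287.4 163.2] 0.72 [ 0.3996 -0.1417]
top [338.5 255.5] 0.74 [ 0.3907 -0.1453]
top [289.2 272.2] 0.45 [ 0.3495 -0.0094]
```

View pics/c9.png

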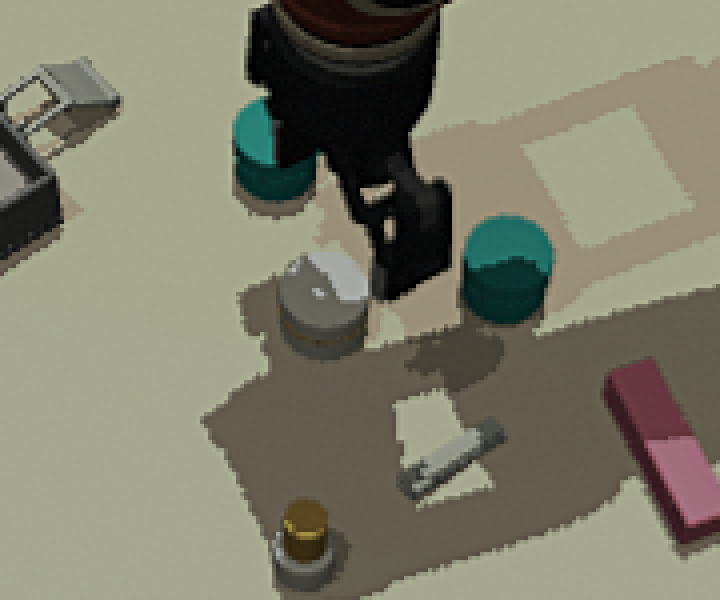

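The white jar is at (301,193) in the scene picture, with the turquoise jars at (289,158) and (347,187) clear of the fingers.

Converted, 0.07 m / 0.75 = 0.0933, 0.035 m / 0.75 = 0.0467.

drive_tool([
  [1,0.008,0.0027,0,0],
  [1,0.008,0.0027,0.0467,0],
  [1,0.008,0.0027,0.0933,0],
  [-1,0.008,0.0027,0.0933,0],
  [-1,0.008,0.0027,0.0933,0],
], force=30)

```text
time_s: 21.35
eef_pos: [0.4367, -0.0486, 0.0315]
tcp_rot: [[0.991, -0.136, -0.005], [-0.136, -0.991, 0.001], [-0.005, -0.001, -1.0]]
force: [0.0, 0.2, 1.0]
finger_gap: 0.748
gripper_force: 0.0
```

drive_tool([
  [-1,0,0,0,0],
  [-1,0,0,0,0],
  [-1,0,0,0,0],
  [-1,0,0,0,0],
  [-1,0,0,0,0],
])

```text
time_s: 21.77
eef_pos: [0.44, -0.0494, 0.0352]
tcp_rot: [[0.991, -0.136, 0.004], [-0.136, -0.991, -0.001], [0.004, 0.001, -1.0]]
force: [-0.4, 0.0, 6.0]
finger_gap: 0.548
gripper_force: 31.4
```

Converted, -0.09 m / 0.75 = -0.12, -0.06 m / 0.75 = -0.08.

drive_tool([
  [-1,0,0,-0.0133,0],
  [-1,0,0,-0.04,0],
  [-1,0,0,-0.08,0],
  [-1,0,0,-0.12,0],
  [-1,0,0,-0.12,0],
])

```text
time_s: 22.18
eef_pos: [0.4421, -0.05, 0.1302]
tcp_rot: [[0.991, -0.135, 0.011], [-0.135, -0.991, -0.003], [0.012, 0.002, -1.0]]
force: [1.9, 0.0, 0.4]
finger_gap: 0.544
gripper_force: 31.2
```

```bash
python3 - <<'E'
from h import *
np.set_printoptions(precision=4,suppress=True)
s=bot.read_state();print(s['time_s'],s['eef_pos'],s['finger_gap'],s['gripper_force'],s['joint_positions'])
S=cam('scene');T=cam('top')
for t in('tray',):
  for n,c in(('scene',S),('top',T)):print([(np.round(d['location'],1),at_z(c,d['location'],0)[:2]) for d in nets.landmark_of(n,t)[:1]])
o=np.array([.5762,.2985]);a=np.radians(10.9);R=np.array([[np.cos(a),-np.sin(a)],[np.sin(a),np.cos(a)]])
print(o+R@[0,.058],o+R@[0,-.036])
print(plan((.583,.264,.12),82))
# dark recess centroids in scene
g=cv2.cvtColor(S['img'],cv2.COLOR_RGB2GRAY)
m=np.zeros_like(g);m[300:420,290:450]=(g[300:420,290:450]<70)*255
k,l,st,ce=cv2.connectedComponentsWithStats(m)
for j in range(1,k):
  if st[j,4]>150: print(st[j],ce[j],at_z(S,ce[j],.012))
E
```

```text
22.1833 [ 0.4421 -0.05    0.1302] 0.5439819028754694 31.1710524559021 [-16.0529 -17.34   122.7172   0.0024  73.9479  81.7278]
[(array([362.7, 372.1]), array([0.5815, 0.3011]))]
[(array([174.7, 191.4]), array([0.5824, 0.3045]))]
[0.5652 0.3555] [0.583  0.2631]
(array([ 0.1019, -0.3295,  0.002 ]), np.float64(0.2))
[ 323  331   52   52 1387] [348.4398 356.3764] [0.5857 0.2657 0.012 ]
[299 361  69  59 193] [331.8083 390.3368] [0.6484 0.2912 0.012 ]
[373 372  39  40 832] [391.7728 391.4736] [0.5674 0.3581 0.012 ]
```

drive_tool([
  [-1,0.012,-0.04,0,0],
  [-1,0.0267,-0.088,0,0],
  [-1,0.0427,-0.1373,0,0],
  [-1,0.0573,-0.1867,0,0],
  [-1,0.0727,-0.236,0,0],
])

```text
time_s: 22.8
eef_pos: [0.5152, 0.1206, 0.1207]
tcp_rot: [[0.991, -0.136, -0.004], [-0.136, -0.991, -0.0], [-0.004, 0.001, -1.0]]
force: [0.3, -1.3, -0.2]
finger_gap: 0.546
gripper_force: 31.3
```

Converted, -0.1536 m / 0.75 = -0.2048, -0.14 m / 0.75 = -0.1867.

drive_tool([
  [-1,0.0147,-0.0493,0,0],
  [-1,0.0307,-0.0987,0,0],
  [-1,0.0453,-0.148,0,0],
  [-1,0.0573,-0.1867,0,0],
  [-1,0.0633,-0.2048,0,0],
])

```text
time_s: 23.22
eef_pos: [0.5837, 0.2678, 0.1204]
tcp_rot: [[0.991, -0.133, -0.003], [-0.133, -0.991, -0.0], [-0.003, 0.001, -1.0]]
force: [-0.4, -0.2, -0.8]
finger_gap: 0.549
gripper_force: 31.3
```

drive_tool([
  [-1,0,0,0,0],
  [-1,0,0,0,0],
  [-1,0,0,0,0],
])

```text
time_s: 23.47
eef_pos: [0.5829, 0.2638, 0.1212]
tcp_rot: [[0.991, -0.136, -0.003], [-0.136, -0.991, -0.001], [-0.003, 0.002, -1.0]]
force: [0.4, -1.2, -1.9]
finger_gap: 0.554
gripper_force: 31.4
```

```bash
python3 - <<'E'
from h import *
s=bot.read_state();print(s['time_s'],s['eef_pos'],s['tcp_rot'][1],s['force'],s['joint_positions'])
print(plan((.584,.2645,.041),82))
E
```

```text
23.4667 [0.58290793 0.2637638  0.12117147] [-0.13580441 -0.99073459 -0.00145797] [ 0.43195989 -1.24124675 -1.88832987] [ 1.76951366e+01  1.12709123e+01  9.61809726e+01 -2.10998192e-02
  7.27597849e+01  1.15506431e+02]
(array([ 0.0012, -0.001 ,  0.0802]), np.float64(0.2))
```

Converted, 0.076 m / 0.75 = 0.1013, -0.001 m / 0.75 = -0.0013.

drive_tool([
  [-1,0.0013,-0.0013,0.04,0],
  [-1,0.0013,-0.0013,0.0733,0],
  [-1,0.0013,-0.0013,0.0933,0],
  [-1,0.0013,-0.0013,0.1013,0],
  [-1,0.0013,-0.0013,0.1013,0],
])

```text
time_s: 23.88
eef_pos: [0.5836, 0.2643, 0.0447]
tcp_rot: [[0.991, -0.137, -0.004], [-0.137, -0.991, -0.001], [-0.004, 0.002, -1.0]]
force: [-0.1, -0.5, -1.2]
finger_gap: 0.553
gripper_force: 31.4
```

Converted, 0.003 m / 0.75 = 0.004, 0.002 m / 0.75 = 0.0027.

drive_tool([
  [-1,0,0,0.0013,0],
  [-1,0,0,0.0027,0],
  [-1,0,0,0.004,0],
  [-1,0,0,0.004,0],
])

```text
time_s: 24.22
eef_pos: [0.5861, 0.2659, 0.0454]
tcp_rot: [[0.991, -0.136, 0.002], [-0.136, -0.991, 0.001], [0.002, -0.001, -1.0]]
force: [0.4, -0.0, -1.3]
finger_gap: 0.55
gripper_force: 31.4
```

Converted, 0.003 m / 0.75 = 0.004, 0.002 m / 0.75 = 0.0027.

drive_tool([
  [-1,0,0,0.0013,0],
  [-1,0,0,0.0027,0],
  [-1,0,0,0.004,0],
  [-1,0,0,0.004,0],
])

```text
time_s: 24.55
eef_pos: [0.5854, 0.2657, 0.0413]
tcp_rot: [[0.991, -0.135, 0.0], [-0.135, -0.991, 0.0], [0.0, -0.0, -1.0]]
force: [-1.7, 0.0, -0.0]
finger_gap: 0.557
gripper_force: 31.4
```

Converted, 0.0015 m / 0.75 = 0.002, 0.0008 m / 0.75 = 0.0011.

drive_tool([
  [-1,0,0,0.0011,0],
  [-1,0,0,0.002,0],
  [-1,0,0,0.002,0],
])

```text
time_s: 24.8
eef_pos: [0.5856, 0.2658, 0.0412]
tcp_rot: [[0.991, -0.135, -0.0], [-0.135, -0.991, -0.0], [-0.0, 0.0, -1.0]]
force: [-3.5, -1.1, 7.6]
finger_gap: 0.548
gripper_force: 32.1
```

Converted, -0.01 m / 0.75 = -0.0133.

drive_tool([
  [0.5,0,0,0,0],
  [0.5,0,0,0,0],
  [0.5,0,0,0,0],
  [0.5,0,0,0,0],
  [0.5,0,0,-0.0133,0],
])

```text
time_s: 25.22
eef_pos: [0.5835, 0.265, 0.0472]
tcp_rot: [[0.991, -0.136, -0.005], [-0.136, -0.991, -0.001], [-0.004, 0.002, -1.0]]
force: [-0.4, -0.3, -0.5]
finger_gap: 0.751
gripper_force: 0.0
```

Converted, -0.09 m / 0.75 = -0.12, -0.06 m / 0.75 = -0.08.

drive_tool([
  [0.5,0,0,-0.04,0],
  [0.5,0,0,-0.08,0],
  [1,0,0,-0.12,0],
  [1,0,0,-0.12,0],
])

```text
time_s: 25.55
eef_pos: [0.5895, 0.267, 0.1487]
tcp_rot: [[0.991, -0.135, 0.013], [-0.135, -0.991, 0.004], [0.012, -0.006, -1.0]]
force: [1.0, 0.7, 1.8]
finger_gap: 0.989
gripper_force: 0.0
```

```bash
python3 - <<'E'
from h import *
np.set_printoptions(precision=4,suppress=True)
S=cam('scene');s=bot.read_state();print(s['time_s'],s['eef_pos'],s['tcp_rot'][1],s['finger_gap'])
for d in nets.landmark_of('scene','jar')[:4]: print(np.round(d['location'],1),round(d['conf'],2),at_z(S,d['location'],.006)[:2])
hsv=cv2.cvtColor(S['img'],cv2.COLOR_RGB2HSV);m=cv2.inRange(hsv,(15,120,90),(35,255,255));w=np.zeros_like(m);w[235:265,282:310]=m[235:265,282:310]
M=cv2.moments(w);u=(M['m10']/M['m00'],M['m01']/M['m00']);print(u,M['m00']/255,at_z(S,u,.047))
for d in nets.landmark_of('scene','round_bottle')[:4]: print(np.round(d['location'],1),round(d['conf'],2),at_z(S,d['location'],0)[:2])
print(plan((.536,.054,.12),82))
E
```

```text
25.6 [0.5883 0.2666 0.1457] [-0.1355 -0.9908  0.003 ] 0.9977087886251698
[287.4 163.8] 0.94 [ 0.4033 -0.1372]
[348.6 354.3] 0.89 [0.5814 0.2623]
[344.6 191.1] 0.82 [ 0.3516 -0.0046]
[109.1  99.7] 0.22 [ 0.6174 -0.5396]
(296.05882352941177, 249.48235294117646) 85.0 [0.5353 0.0529 0.047 ]
[295.8 261.8] 0.51 [0.5379 0.0569]
[181.1 156.6] 0.33 [ 0.5748 -0.3036]
(array([-0.0204,  0.2164,  0.0203]), np.float64(0.2))
```

drive_tool([
  [1,-0.004,0.0493,0,0],
  [1,-0.0087,0.0987,0,0],
  [1,-0.0133,0.148,0,0],
  [1,-0.018,0.1973,0,0],
  [1,-0.0227,0.2467,0,0],
])

```text
time_s: 26.12
eef_pos: [0.5414, 0.0832, 0.1375]
tcp_rot: [[0.991, -0.135, -0.004], [-0.135, -0.991, -0.0], [-0.004, 0.001, -1.0]]
force: [0.7, -1.1, -0.1]
finger_gap: 0.999
gripper_force: 0.0
```

Converted, 0.0307 m / 0.75 = 0.0409, 0.02 m / 0.75 = 0.0267.

drive_tool([
  [1,-0.0032,0.0409,0.0133,0],
  [1,-0.0032,0.0409,0.0267,0],
  [1,-0.0032,0.0409,0.0267,0],
  [1,-0.0032,0.0409,0.0267,0],
])

```text
time_s: 26.45
eef_pos: [0.5355, 0.0547, 0.1176]
tcp_rot: [[0.991, -0.136, -0.004], [-0.136, -0.991, 0.001], [-0.004, -0.0, -1.0]]
force: [0.2, 0.6, 0.2]
finger_gap: 1.002
gripper_force: 0.0
```

```bash
python3 - <<'E'
from h import *
S=cam('scene');s=bot.read_state();print(s['time_s'],s['eef_pos'],s['tcp_rot'][1],s['finger_gap'])
print(plan((.536,.054,.048),82))
E
```

```text
26.5 [0.53629403 0.05515581 0.11859862] [-1.34966979e-01 -9.90850005e-01  4.25663205e-04] 0.9992364429805284
(array([0.    , 0.0012, 0.0706]), np.float64(0.2))
```

Converted, 0.07 m / 0.75 = 0.0933, 0.001 m / 0.75 = 0.0013.

drive_tool([
  [1,0,0.0013,0.0467,0],
  [1,0,0.0013,0.0933,0],
  [-1,0,0.0013,0.0933,0],
  [-1,0,0.0013,0.0933,0],
  [-1,0,0.0013,0.0933,0],
], force=30)

```text
time_s: 26.92
eef_pos: [0.5378, 0.0543, 0.0512]
tcp_rot: [[0.991, -0.134, 0.002], [-0.134, -0.991, 0.0], [0.002, -0.0, -1.0]]
force: [0.8, -0.2, 1.3]
finger_gap: 0.608
gripper_force: 0.0
```

drive_tool([
  [-1,0,0,0,0],
  [-1,0,0,0,0],
  [-1,0,0,0,0],
  [-1,0,0,0,0],
  [-1,0,0,0,0],
])

```text
time_s: 27.33
eef_pos: [0.5386, 0.0536, 0.0522]
tcp_rot: [[0.991, -0.136, 0.004], [-0.136, -0.991, 0.0], [0.004, -0.001, -1.0]]
force: [-0.9, -0.1, 6.1]
finger_gap: 0.244
gripper_force: 29.4
```

Converted, -0.08 m / 0.75 = -0.1067, -0.06 m / 0.75 = -0.08.

drive_tool([
  [-1,0,0,0,0],
  [-1,0,0,-0.0133,0],
  [-1,0,0,-0.04,0],
  [-1,0,0,-0.08,0],
  [-1,0,0,-0.1067,0],
])

```text
time_s: 27.75
eef_pos: [0.5371, 0.0535, 0.1322]
tcp_rot: [[0.991, -0.136, 0.002], [-0.136, -0.991, -0.0], [0.002, -0.0, -1.0]]
force: [1.0, -0.1, -0.4]
finger_gap: 0.243
gripper_force: 29.6
```

drive_tool([
  [-1,0,0,0,0],
  [-1,0,0,0,0],
])

```text
time_s: 27.92
eef_pos: [0.5377, 0.0534, 0.1316]
tcp_rot: [[0.991, -0.136, 0.004], [-0.136, -0.991, -0.0], [0.004, -0.0, -1.0]]
force: [0.1, 0.2, -1.1]
finger_gap: 0.243
gripper_force: 29.6
```

```bash
python3 - <<'E'
from h import *
s=bot.read_state();print(s['time_s'],s['eef_pos'],s['finger_gap'],s['gripper_force'])
print(plan((.566,.356,.12),82))
E
```

```text
27.9167 [0.5377456  0.05344712 0.13164714] 0.2429338672289538 29.610195457935333
(array([-0.0131, -0.3036,  0.0117]), np.float64(0.2))
```

Converted, -0.182 m / 0.75 = -0.2427, -0.144 m / 0.75 = -0.192.

drive_tool([
  [-1,-0.0013,-0.04,0,0],
  [-1,-0.004,-0.0907,0,0],
  [-1,-0.006,-0.1413,0,0],
  [-1,-0.008,-0.192,0,0],
  [-1,-0.0107,-0.2427,0,0],
])

```text
time_s: 28.33
eef_pos: [0.5521, 0.2362, 0.1275]
tcp_rot: [[0.991, -0.136, -0.003], [-0.136, -0.991, -0.001], [-0.003, 0.001, -1.0]]
force: [0.3, 0.5, -0.4]
finger_gap: 0.244
gripper_force: 29.7
```

Converted, -0.1216 m / 0.75 = -0.1621, -0.003 m / 0.75 = -0.004.

drive_tool([
  [-1,-0.002,-0.0507,0,0],
  [-1,-0.004,-0.1013,0,0],
  [-1,-0.006,-0.144,0,0],
  [-1,-0.0067,-0.1621,0,0],
  [-1,-0.0067,-0.1621,0,0],
])

```text
time_s: 28.75
eef_pos: [0.5637, 0.3583, 0.1275]
tcp_rot: [[0.991, -0.132, -0.003], [-0.132, -0.991, -0.001], [-0.003, 0.001, -1.0]]
force: [-1.0, -0.7, -1.2]
finger_gap: 0.247
gripper_force: 29.7
```

drive_tool([
  [-1,0,0,0,0],
  [-1,0,0,0,0],
])

```text
time_s: 28.92
eef_pos: [0.5644, 0.3546, 0.1283]
tcp_rot: [[0.991, -0.136, -0.002], [-0.136, -0.991, -0.002], [-0.002, 0.002, -1.0]]
force: [0.3, -0.3, -1.2]
finger_gap: 0.248
gripper_force: 29.7
```

```bash
python3 - <<'E'
from h import *
s=bot.read_state();print(s['time_s'],s['eef_pos'],s['finger_gap'],s['gripper_force'])
print(plan((.566,.356,.058),82))
E
```

```text
28.9167 [0.56443598 0.35459865 0.12832861] 0.24764338168666392 29.72838968038559
(array([ 0.0015, -0.0017,  0.0703]), np.float64(0.2))
```

drive_tool([
  [-1,0.002,-0.0013,0.04,0],
  [-1,0.002,-0.0013,0.0667,0],
  [-1,0.002,-0.0013,0.0827,0],
  [-1,0.002,-0.0013,0.0893,0],
  [-1,0.002,-0.0013,0.0893,0],
])

```text
time_s: 29.33
eef_pos: [0.5658, 0.3554, 0.0609]
tcp_rot: [[0.991, -0.137, -0.003], [-0.137, -0.991, -0.002], [-0.003, 0.002, -1.0]]
force: [-0.3, -1.0, 0.4]
finger_gap: 0.241
gripper_force: 29.7
```

Converted, 0.003 m / 0.75 = 0.004, 0.002 m / 0.75 = 0.0027.

drive_tool([
  [-1,0,0,0.0013,0],
  [-1,0,0,0.0027,0],
  [-1,0,0,0.004,0],
  [-1,0,0,0.004,0],
])

```text
time_s: 29.67
eef_pos: [0.5672, 0.3572, 0.0607]
tcp_rot: [[0.991, -0.135, 0.002], [-0.135, -0.991, 0.001], [0.001, -0.001, -1.0]]
force: [0.2, -0.1, 0.8]
finger_gap: 0.244
gripper_force: 29.7
```

Converted, 0.0015 m / 0.75 = 0.002, 0.001 m / 0.75 = 0.0013.

drive_tool([
  [-1,0,0,0.0013,0],
  [-1,0,0,0.002,0],
  [-1,0,0,0.002,0],
])

```text
time_s: 29.92
eef_pos: [0.5667, 0.357, 0.0583]
tcp_rot: [[0.991, -0.135, 0.0], [-0.135, -0.991, 0.0], [0.0, -0.0, -1.0]]
force: [0.3, -0.1, -0.1]
finger_gap: 0.245
gripper_force: 29.9
```

drive_tool([
  [-1,0,0,0.0013,0],
  [-1,0,0,0.002,0],
  [-1,0,0,0.002,0],
])

```text
time_s: 30.17
eef_pos: [0.5669, 0.357, 0.0582]
tcp_rot: [[0.991, -0.135, 0.0], [-0.135, -0.991, -0.0], [0.0, 0.0, -1.0]]
force: [-3.0, -2.3, 5.2]
finger_gap: 0.241
gripper_force: 30.4
```

Converted, -0.01 m / 0.75 = -0.0133.

drive_tool([
  [0.1,0,0,0,0],
  [0.1,0,0,0,0],
  [0.1,0,0,0,0],
  [0.1,0,0,0,0],
  [0.1,0,0,-0.0133,0],
])

```text
time_s: 30.58
eef_pos: [0.5649, 0.356, 0.0641]
tcp_rot: [[0.991, -0.136, -0.004], [-0.136, -0.991, -0.002], [-0.004, 0.003, -1.0]]
force: [-0.6, -0.2, -1.6]
finger_gap: 0.548
gripper_force: 0.0
```

drive_tool([
  [0.1,0,0,-0.04,0],
  [0.1,0,0,-0.0867,0],
  [0.1,0,0,-0.1333,0],
  [0.1,0,0,-0.18,0],
])

```text
time_s: 30.92
eef_pos: [0.5664, 0.3568, 0.2037]
tcp_rot: [[0.991, -0.135, 0.0], [-0.135, -0.991, -0.0], [0.0, 0.0, -1.0]]
force: [0.1, -0.6, -0.9]
finger_gap: 0.544
gripper_force: 0.0
```

drive_tool([
  [0.1,-0.0533,0,0,0],
  [0.1,-0.1067,0,0,0],
  [0.1,-0.16,0,0,0],
  [0.1,-0.2,0,0,0],
])

```text
time_s: 31.25
eef_pos: [0.4156, 0.3774, 0.2025]
tcp_rot: [[0.991, -0.135, 0.0], [-0.135, -0.991, 0.001], [-0.0, -0.001, -1.0]]
force: [0.2, -0.2, -0.1]
finger_gap: 0.551
gripper_force: 0.0
```

```bash
python3 - <<'E'
from h import *
np.set_printoptions(precision=4,suppress=True)
S=cam('scene');T=cam('top');s=bot.read_state();print(s['time_s'],s['eef_pos'],s['force'])
for t,z in(('jar',.006),('round_bottle',.006),('square_bottle',.01),('buffer_block',.023)):
  for n,c in(('scene',S),('top',T)): print(t,n,[(np.round(d['location'],1).tolist(),at_z(c,d['location'],z)[:2]) for d in nets.landmark_of(n,t)[:3]])
o=np.zeros((600,800,3),np.uint8)
o[:300,:400]=cv2.resize(S['img'][300:420,290:450],None,fx=2.5,fy=2.5,interpolation=3)[:,:,::-1]
o[:300,400:]=cv2.resize(T['img'][155:230,130:230],None,fx=4,fy=4,interpolation=3)[:,:,::-1]
o[300:,:400]=cv2.resize(S['img'][90:210,110:270],None,fx=2.5,fy=2.5,interpolation=3)[:,:,::-1]
o[300:,400:]=cv2.resize(T['img'][155:230,345:445],None,fx=4,fy=4,interpolation=3)[:,:,::-1]
cv2.imwrite('pics/d1.png',o)
E
```

```text
31.35 [0.4142 0.3778 0.2019] [ 0.121  -0.5959 -0.3967]
jar scene [([289.1, 163.4], array([ 0.3996, -0.1357])), ([342.6, 192.6], array([ 0.3575, -0.0045])), ([348.1, 357.4], array([0.5859, 0.2659]))]
jar top [([287.5, 274.8], array([ 0.3428, -0.0045])), ([339.0, 255.0], array([ 0.3919, -0.1461])), ([187.6, 191.0], array([0.5812, 0.2666]))]
round_bottle scene [([392.2, 389.2], array([0.5624, 0.3556]))]
round_bottle top [([156.5, 197.6], array([0.5655, 0.3544]))]
square_bottle scene [([192.0, 177.4], array([ 0.5896, -0.2358])), ([364.1, 370.9], array([0.5807, 0.302 ]))]
square_bottle top [([367.1, 185.7], array([ 0.5798, -0.2317]))]
buffer_block scene [([170.7, 146.4], array([ 0.5836, -0.3245])), ([385.2, 232.9], array([0.3625, 0.1282]))]
buffer_block top [([237.6, 272.1], array([0.354 , 0.1286])), ([400.4, 186.3], array([ 0.5732, -0.3208]))]
```

View pics/d1.png

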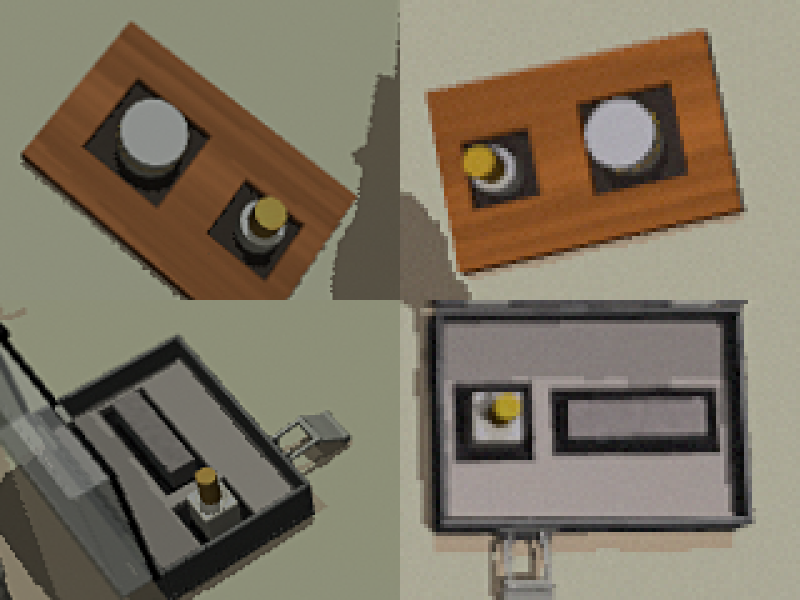

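All four items sit in their places. In the top picture the jar is at (187,191), the round bottle at (156,197), the square bottle at (367,186) and the block at (403,185). The lid is up, the latch is out and the arm is clear.

```bash
python3 -c "
from h import *
print(bot.job_done())"
```

```text
the job is handed in; nothing more can be done
None
```

The job is handed in at about 31 s of the 136 s; the last pictures show the latch open, the lid right up, the square bottle and grey block in the case, and the round bottle and white jar in the tray, but no verdict came back.

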